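Build up the slanted spindle and lock it with the keyhole plate

ROBOT

A 6-joint arm with a two-finger parallel gripper is mounted at the origin on the work surface. World frame = base frame: x ahead of the robot, y to its left, z up, the work surface at z = 0. Lengths are in m, angles in rad, forces in N, time in s.
With the tool pointing down it reaches from about 0.35 to 0.775 m from the base axis. Payload 5.5 kg.
Tool frame: the origin (TCP) lies at the very end of the fingers, on their centre line; the grasp point (between the pads) lies 19 mm behind it; z points along the fingers, y is the line along which they close (so a half turn about z gives the same grasp; the last joint's range is limited). The gripper opens to 85 mm and grips with 20 to 120 N. Pads are 22 mm wide; open, the fingers measure 114 mm over their backs; the gripper's body (76 mm by 85 mm) begins 54 mm behind the grasp point. The pads swing forward as they close: fully open they stand 13 mm farther back than shut.
Start: joints at [1.095, 0.313, 0.046, 1.304, 0, 1.431], TCP at [0.19, 0.543, 0.231] pointing down, gripper open.
Joint ranges: [-2.76, 2.76], [-0.86, 1.69], [-1.03, 1.26], [-2.2, 2.34], [-1.47, 1.5], [-3.14, 3.14]. Speed limits (rad/s): [2.57, 2.57, 3.14, 3.14, 3.14, 3.14].

INTERFACE

Orientations are given as a unit quaternion [w, x, y, z].
In Python, from workcell import env, read_camera, get_calibration gives the robot as it stands.
- The arm moves only by the tool jog_arm, never from a script. Its argument "motion" is one flat list of numbers, 7 for each row, row after row: the shift along the tool's x, y, z as a fraction of full scale, then the turn, a rotation vector about the tool's x, y, z as a fraction of full scale, then the opening, from 0 (shut) to 1 (fully open). In form: [x, y, z, wx, wy, wz, grip, x, y, z, wx, wy, wz, grip, ...]. A call has 1 to 12 rows; each row is the pose to reach, as a shift and turn from the pose commanded when the call began, along the tool's axes at that moment; what a row does not reach only later rows make up. Full scale, the value 1, is 0.2 m for a shift and 90 degrees for a turn. A row lasts 1/8 s, in which the tool goes at most 62.5 mm and 10.7 degrees, less where a joint would pass 70% of its speed; a pose out of reach is approached as far as the arm can. A call with a number of a shift or a turn outside -1 to 1 is refused whole. A call with a gripper value outside its range is refused whole. The fingers move at their own pace and stop on an object; "newtons" is the grip in N (left out, the last holds). Time passes only in rows, so rows that repeat a pose let the fingers close. It gives the time, the measured TCP pose, the force, the opening and the grip force at its end, in the units of the state.
- env.get_state(): the state, without advancing time (a new reading comes with each control period).
- read_camera(name): name is "side" or "top"; returns the picture (384x512x3 uint8, red, green, blue); there is no depth.
- get_calibration(name): a dict with "fx", "fy", "cx", "cy" (pixels), "world_from_camera" (4x4, takes a point from camera to world coordinates). Camera axes: x right, y down, z forward; pixel columns grow to the right and rows downward; lengths in m; the calibration is good to about 2 mm. A picture is of the moment at which its call begins. get_calibration takes no time and is no camera call.
- env.hand_in(): hands the job in; it is judged then, once.
The state is a dict: "clock": time; "joint_pos": joint angles; "qvel": joint speeds; "tau": joint torques, N m; "tcp_pos": TCP position; "orientation": TCP orientation; "wrist_force": force on the tool from outside, world axes, zero at the start; "ft_torque": the same for the moment, N m; "finger_gap": finger opening in m; "grip_force": force on a finger pad.
Only numpy, scipy, OpenCV 4.12 (cv2) and the standard library are available. Lean on these libraries where they do the work, as an engineer would, in place of code of your own. Each camera call takes 0.05 s, during which the arm holds its last target. There are 200 camera calls.

TASK

Build up the stack on the slanted spindle on the bench: first the taller of the two plain sleeves, down onto the slanted face, then the wide gear-blank ring on top of it, each lowered fully home along the spindle and not dropped. Then slip the big opening of the keyhole plate over the spindle's head with its upright tab on the uphill side, lay it on the ring, and slide it down the slope until the spindle's neck is at the end of the narrow slot, locked behind the head. Let go of everything and leave the short sleeve, the oil bottle, the dial-gauge stand and the file where they are.

Things in the scene. Friction and masses are not known exactly. Their poses are not given: they have to be found in the camera images.
- foot (a point): Foot of the spindle, mid slanted grey face (100 x 100 mm) of a fixed steel fixture (base 150 x 120 mm); 62 mm above the bench. z: the spindle's axis, leaning 30 degrees from vertical to the fixture's front; x: in the face, straight up the slope; y across it. The spindle does not turn. Shaft 24 mm diameter up to 41 mm along z, then tapering to a 12 mm neck, 45 to 56 mm along z.
- head_top (a point): Centre of the top of the spindle's head, 66 mm along the spindle from its foot. The head is 24 mm in diameter from 56 to 59 mm along the spindle, then tapers to 14 mm at the top. Axes as foot.
- sleeve_home (a point): Point on the spindle's axis, 16 mm from the foot: where the tall sleeve's centre belongs. Axes as foot.
- blank_home (a point): Point on the spindle's axis, 39 mm from the foot: where the gear blank's centre belongs. Axes as foot.
- lock_home (a point): Point on the spindle's axis, on the neck, 49 mm from the foot: where slot_end of the keyhole plate belongs. Axes as foot.
- sleeve_mid (a point): Centre (half-way up) of the tall plain steel sleeve: 38 mm outside, 28 mm bore, 32 mm tall, about 130 g; it stands upright on the bench. Turns with the part; z is its own axis, up as it stands at the start.
- blank_mid (a point): Centre (half-way up) of the gear blank: a wide flat steel ring, 60 mm outside, 28 mm bore, 14 mm thick, about 240 g; it lies flat on the bench. Turns with the part; z is its own axis, up as it stands at the start.
- tab_mid (a point): Centre of the keyhole plate's upright tab, the place to hold it: 10 mm thick (y), 20 long (x), 30 tall, on one end of a flat steel plate 98 long (x), 52 wide, 6 mm thick, about 180 g, lying tab up; this point is 21 mm above its underside, 12 mm from its +x end. x points from the opening to the tab. 58 mm along -x is the centre of the big octagonal opening, 32 mm across.
- slot_end (a point): Point in the plate's narrow slot (17 mm wide, open to the big opening), half-way through the thickness, where the spindle's axis is when locked: 30.5 mm from tab_mid along -x, 27.5 mm from the opening's centre, 18 mm below tab_mid. The slot's end wall then stands 1 mm off the neck. Axes as tab_mid.
- short_mid (a point): Centre of the short plain steel sleeve (38 mm outside, 28 mm bore, 18 mm tall) that is not wanted. Leave alone.
- oil_mid (a point): Centre of the upright grey oil bottle, 56 mm diameter, 150 mm tall. Leave alone.
- gauge_mid (a point): Half-way up the post of a dial-gauge stand beside the fixture, on the left as seen looking up the slope: round base 58 mm diameter, post 14 mm diameter, 200 mm tall overall, a level arm at 165 mm carrying a dial (48 mm diameter) out to 94 mm from the post along its x, away from the robot. About 1.5 kg. Leave alone.
- file_mid (a point): Middle of the file lying on the bench: 230 mm long along its x, 22 mm wide and high, wooden handle toward -x. Leave alone.
- sleeve: The tall sleeve; origin at the centre of its underside.
- blank: The gear blank; origin at the centre of its underside.
- keyplate: The keyhole plate; origin at the middle of its outline, on the underside, 37 mm from the tab's centre along -x.
Mind the look-alikes: they are no part of the job. Of the things that look like the keyplate, take the one that is farthest to the robot's right at the start. Leave any green or red look-alike of the blank alone.

How it is judged:
By the outcome, as a careful person would: the job done as asked, in the order asked, and still so for the second after the job is handed in, with the robot touching nothing.
It also fails if it takes over 72 s, if anything falls off the work surface, if the arm or the gripper's body presses on something with over 40 N, if the wrist force passes 120 N, or if a joint passes its speed limit or range.

## Working session

There is one attempt and no reset: what is moved stays moved. The work goes in short steps, Python scripts to look and compute and a tool call to move; the robot and the scene stay as the last step left them, time stands still between calls to the robot, and variables do not carry over. Pictures are saved under pics/ and viewed, at most 10 in all, crops included, and the job is handed in when it is done.

Besides the shell and the picture viewer there is one more tool, called after "Call:" by a JSON object that holds its "fn" and its "kwargs". jog_arm: Moves the arm, as the interface text tells. Shift numbers are shares of 0.2 m and turn numbers shares of 90 degrees, none past 1 either way. Its arguments: {"type":"object","properties":{"motion":{"type":"array","items":{"type":"number"}},"newtons":{"type":"number"}},"required":["motion"]}

```bash
mkdir -p pics; ls
python3 - <<'E'
from workcell import env, read_camera, get_calibration
import cv2, numpy as np
for n in ("side","top"):
    im=read_camera(n); cv2.imwrite(f"pics/{n}0.png",cv2.resize(im[:,:,::-1],(800,600),interpolation=cv2.INTER_CUBIC)); np.save(f"pics/{n}0.npy",im)
    c=get_calibration(n); print(n,c["fx"],c["fy"],c["cx"],c["cy"],np.round(c["world_from_camera"],3).tolist())
s=env.get_state(); print(s)
E
```

```text
pics
side 399.7629686625264 399.7629686625264 261.95954522850167 193.60351385752818 [[0.928, -0.268, 0.258, 0.211], [-0.372, -0.685, 0.626, -0.684], [0.009, -0.677, -0.736, 0.969], [0.0, 0.0, 0.0, 1.0]]
top 378.6417858254001 378.6417858254001 254.8219361395939 185.33315652812453 [[0.028, -0.99, 0.135, 0.351], [-0.999, -0.031, -0.02, 0.075], [0.024, -0.134, -0.991, 1.269], [0.0, 0.0, 0.0, 1.0]]
{'clock': 0.1, 'joint_pos': array([ 1.09537563e+00,  3.13912656e-01,  4.50965095e-02,  1.30360156e+00,
       -1.47285986e-05,  1.43116084e+00]), 'qvel': array([-1.63213313e-05, -6.76190998e-04,  2.88375298e-03,  9.58079111e-04,
       -2.39174228e-04, -1.10515894e-03]), 'tau': array([ 3.42694439e-03, -4.81725097e+01,  2.99243402e+01,  1.27309104e-02,
       -1.16973088e-04,  8.35491932e-06]), 'tcp_pos': array([0.18929116, 0.54246799, 0.23050684]), 'orientation': array([-2.38380043e-04,  1.67104897e-01,  9.85938789e-01, -7.74885590e-04]), 'wrist_force': array([-0.51038872,  0.80556127, -0.24131672]), 'ft_torque': array([-0.02942542, -0.01194593, -0.04602044]), 'grip_force': 0.0, 'finger_gap': 0.08539899250517533}
```

View pics/side0.png

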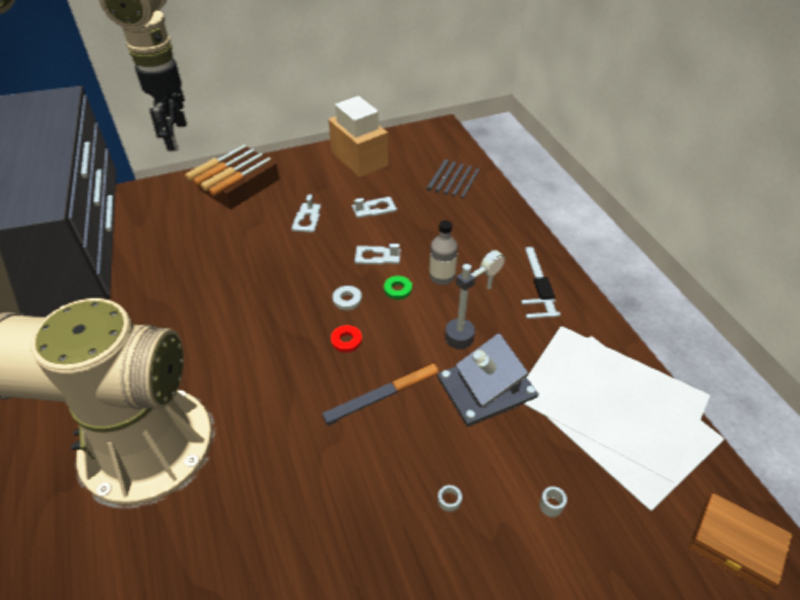

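View pics/top0.png

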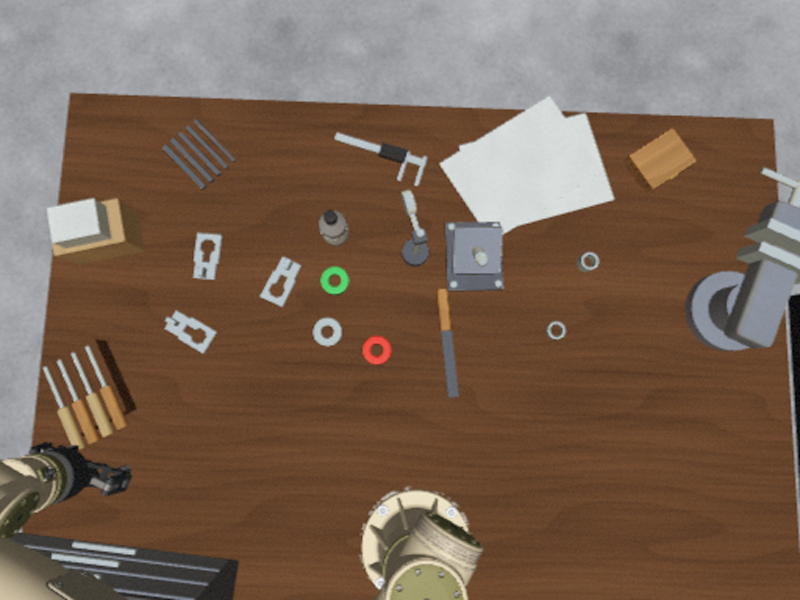

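The top view has world +x up and +y to the left (pixels on the 800x600 pictures).
- **Keyplate look-alikes:** top (207,256), (281,281) and (190,332). The one at (281,281), side (378,254), is farthest to the robot's right, so it is the one meant.
- **Blanks:** grey at top (327,332), green at (335,280), red at (376,350). The grey one is meant.
- **Sleeves:** top (589,261) is side (553,500) and looks taller. Top (556,330) is side (450,497) and looks shorter.
- **Fixture:** top (474,255).

One enlarged crop montage will confirm these.

```bash
cat > h.py <<'E'
from workcell import env, read_camera, get_calibration
import cv2, numpy as np
from scipy.spatial.transform import Rotation as R
def cal(n):
    c=get_calibration(n); K=np.array([[c["fx"],0,c["cx"]],[0,c["fy"],c["cy"]],[0,0,1]]); return K,np.array(c["world_from_camera"])
def ray(n,u,v):
    K,T=cal(n); d=T[:3,:3]@np.linalg.solve(K,[u,v,1]); return T[:3,3],d/np.linalg.norm(d)
def onz(n,u,v,z):
    o,d=ray(n,u,v); return o+d*(z-o[2])/d[2]
def tri(a,b):  # pixel in top, pixel in side -> point, miss
    o1,d1=ray("top",*a); o2,d2=ray("side",*b)
    t=np.linalg.lstsq(np.c_[d1,-d2],o2-o1,rcond=None)[0]; p,q=o1+t[0]*d1,o2+t[1]*d2
    return (p+q)/2,np.linalg.norm(p-q)
def proj(n,p):
    K,T=cal(n); q=T[:3,:3].T@(np.atleast_2d(p)-T[:3,3]).T; q=K@q; return (q[:2]/q[2]).T
def cont(im,lo,hi,box):
    """contours (full-picture pixels) of HSV range inside box x0,y0,x1,y1, biggest first"""
    x0,y0,x1,y1=box; m=cv2.inRange(cv2.cvtColor(im[y0:y1,x0:x1],cv2.COLOR_RGB2HSV),np.array(lo),np.array(hi))
    c,h=cv2.findContours(m,cv2.RETR_CCOMP,cv2.CHAIN_APPROX_NONE,offset=(x0,y0))
    return [(c[i],h[0][i][3]) for i in range(len(c))]
E
python3 - <<'E'
from h import *
t=np.load("pics/top0.npy");s=np.load("pics/side0.npy")
def crop(im,cx,cy,w=64,h=72):
    cx=int(cx*.64);cy=int(cy*.64); return cv2.resize(im[cy-h//2:cy+h//2,cx-w//2:cx+w//2,::-1],(266,300),interpolation=cv2.INTER_CUBIC)
a=np.hstack([crop(s,378,254),crop(s,490,375,),crop(s,505,495,96,108)])
b=np.hstack([crop(t,281,281),crop(t,474,255),crop(t,573,295)])
cv2.imwrite("pics/crops.png",np.vstack([a,b]))
for n,u,v,z in [("top",281,281,0),("side",378,254,0),("top",327,332,.014),("side",347,297,.014),("top",589,261,.03),("side",553,493,.03),("top",556,330,.018),("side",450,492,.018),("top",474,255,0.05),("top",415,250,0.01),("top",333,230,0.1)]:
    print(n,u,v,onz(n,u*.64,v*.64,z).round(3))
# grey blobs
for n,im,bx in [("top",t,(100,100,420,260)),("side",s,(180,110,400,340))]:
  for c,p in cont(im,(0,0,120),(179,60,255),bx):
    A=cv2.contourArea(c)
    if A>20: print(n,p,A,np.round(cv2.minAreaRect(c),1) if 0 else [np.round(q,1) for q in cv2.minAreaRect(c)])
E
```

```text
top 281 281 [0.534 0.303 0.   ]
side 378 254 [0.541 0.306 0.   ]
top 327 332 [0.426 0.198 0.014]
side 347 297 [0.431 0.191 0.014]
top 589 261 [ 0.594 -0.357  0.03 ]
side 553 493 [ 0.601 -0.352  0.03 ]
top 556 330 [ 0.444 -0.288  0.018]
side 450 492 [ 0.452 -0.285  0.018]
top 474 255 [ 0.595 -0.107  0.05 ]
top 415 250 [0.61  0.016 0.01 ]
top 333 230 [0.627 0.187 0.1  ]
top -1 95.0 [array([355.5, 210.5]), array([11., 11.]), np.float64(0.0)]
top 0 52.5 [array([356., 211.]), array([8., 8.]), np.float64(0.0)]
top -1 256.0 [array([209., 212.]), array([18., 18.]), np.float64(90.0)]
top 2 54.0 [array([209., 212.]), array([8., 8.]), np.float64(0.0)]
top -1 456.5 [array([120.4, 210.7]), array([32.6, 17. ]), np.float64(31.0)]
top 4 102.0 [array([124.8, 212.8]), array([14.8,  9.9]), np.float64(45.0)]
top -1 425.5 [array([179.5, 179.5]), array([16.5, 30. ]), np.float64(26.6)]
top 10 98.0 [array([178.5, 183. ]), array([ 9.2, 14.8]), np.float64(45.0)]
top -1 96.5 [array([377.2, 166.8]), array([11.3, 10.6]), np.float64(45.0)]
top 15 53.5 [array([377.2, 166.7]), array([8.5, 7.8]), np.float64(45.0)]
t
[... 1396 characters left out ...]
1.2,  5.7]), np.float64(71.6)]
side -1 291.5 [array([241., 162.]), array([12., 28.]), np.float64(90.0)]
side 16 50.5 [array([238. , 162.5]), array([14.,  5.]), np.float64(0.0)]
side 16 20.5 [array([251.5, 160.5]), array([5., 5.]), np.float64(90.0)]
side -1 99.5 [array([283. , 156.5]), array([ 9., 14.]), np.float64(90.0)]
side -1 219.0 [array([195.5, 138.5]), array([17., 17.]), np.float64(90.0)]
side 20 44.5 [array([195.5, 141. ]), array([6.4, 9.2]), np.float64(45.0)]
side -1 211.5 [array([239. , 131.9]), array([11.3, 28. ]), np.float64(86.6)]
side 22 42.5 [array([242.1, 131.7]), array([ 5.7, 12.3]), np.float64(71.6)]
side -1 3630.0 [array([360. , 156.5]), array([93., 78.]), np.float64(90.0)]
```

View pics/crops.png

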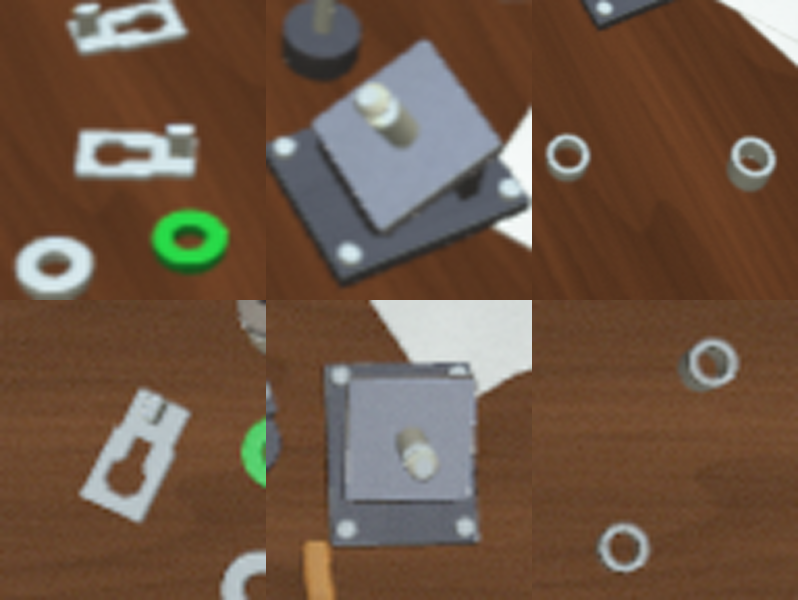

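The crops confirm the choices. The right sleeve, crop (752,160), is clearly taller than the left one at (568,155). The chosen plate has its tab at the far (+x) end, top crop (155,405). The slanted face rises away from the robot, and the spindle leans toward it. Next I measure the fixture, sleeve, blank and plate.

Run:
```python
from h import *
t=np.load("pics/top0.npy");s=np.load("pics/side0.npy")
im={"top":t,"side":s}
def ell(n,box,z,lo=(0,0,120),hi=(179,60,255)):
    for c,p in sorted(cont(im[n],lo,hi,box),key=lambda q:-cv2.contourArea(q[0]))[:2]:
        M=cv2.moments(c); u,v=M["m10"]/M["m00"],M["m01"]/M["m00"]; print(n,box,"hole" if p>=0 else "outer",round(u,2),round(v,2),onz(n,u,v,z).round(4))
# hole of ring as seen: use outer for top camera of top faces
ell("top",(365,155,390,180),.032); ell("side",(340,300,372,335),.032)
ell("top",(196,198,222,226),.014); ell("side",(210,176,234,202),.014)
# colours round the fixture
for n,pts in {"top":[(297,155),(303,175),(308,163),(290,150),(290,145)],"side":[(310,228),(320,245),(300,255),(302,240)]}.items():
    print(n,[(p,cv2.cvtColor(im[n][p[1]:p[1]+1,p[0]:p[0]+1],cv2.COLOR_RGB2HSV)[0,0].tolist()) for p in pts])
# keyplate polygon
for n,box in [("top",(160,158,200,202)),("side",(222,150,262,174))]:
    c=max((q[0] for q in cont(im[n],(0,0,120),(179,60,255),box)),key=cv2.contourArea)
    print(n,cv2.boxPoints(cv2.minAreaRect(c)).round(1).tolist(),[onz(n,*q,.006).round(4).tolist() for q in cv2.boxPoints(cv2.minAreaRect(c))])
def big(n,x0,y0,x1,y1): return cv2.resize(im[n][y0:y1,x0:x1,::-1],((x1-x0)*10,(y1-y0)*10),interpolation=cv2.INTER_NEAREST)
a=big("top",283,138,323,190);b=big("side",278,212,318,264);cv2.imwrite("pics/fix.png",np.hstack([a,b]))
```

```text
top (365, 155, 390, 180) outer 377.23 166.57 [ 0.5949 -0.3573  0.032 ]
top (365, 155, 390, 180) hole 377.19 166.62 [ 0.5947 -0.3571  0.032 ]
side (340, 300, 372, 335) outer 354.43 318.22 [ 0.5979 -0.3597  0.032 ]
side (340, 300, 372, 335) hole 354.6 318.08 [ 0.5985 -0.3596  0.032 ]
top (196, 198, 222, 226) outer 209.07 211.8 [0.4285 0.1988 0.014 ]
top (196, 198, 222, 226) hole 209.03 211.9 [0.4282 0.1989 0.014 ]
side (210, 176, 234, 202) outer 221.61 189.46 [0.4307 0.1946 0.014 ]
side (210, 176, 234, 202) hole 221.62 189.15 [0.4312 0.196  0.014 ]
top [((297, 155), [110, 32, 159]), ((303, 175), [0, 8, 68]), ((308, 163), [63, 14, 200]), ((290, 150), [90, 3, 93]), ((290, 145), [97, 19, 172])]
side [((310, 228), [65, 13, 211]), ((320, 245), [109, 44, 179]), ((300, 255), [111, 39, 104]), ((302, 240), [109, 41, 174])]
top [[165.39999389648438, 189.1999969482422], [178.8000030517578, 162.39999389648438], [193.60000610351562, 169.8000030517578], [180.1999969482422, 196.60000610351562]] [[0.5002, 0.3484, 0.006], [0.5927, 0.3088, 0.006], [0.569, 0.2578, 0.006], [0.4769, 0.2978, 0.006]]
side [[227.0, 156.0], [255.0, 156.0], [255.0, 168.0], [227.0, 168.0]] [[0.5013, 0.3517, 0.006], [0.5947, 0.3154, 0.006], [0.5723, 0.2574, 0.006], [0.4816, 0.2928, 0.006]]
```

View pics/fix.png

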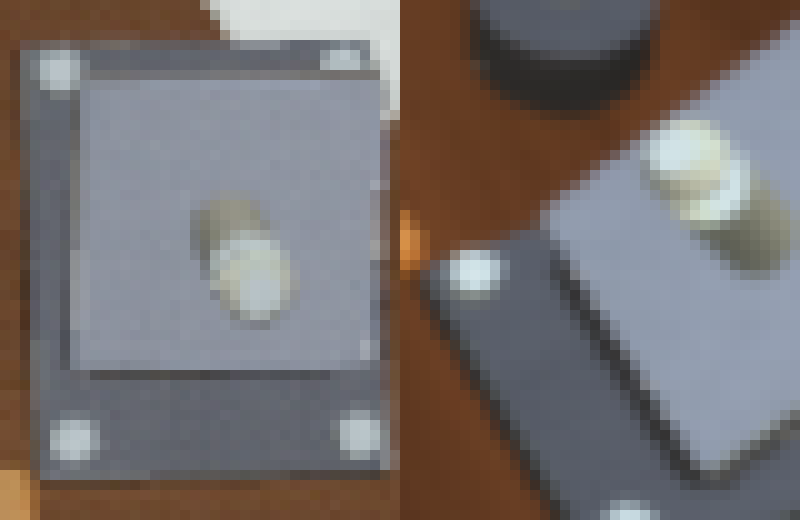

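The fixture crop has top on the left and side on the right.
- **Face corners (top):** (82,78), (380,76), (382,367) and (72,370).
- **Head top disc:** about (263,291) in top and (673,150) in side.
- **Base screws (top):** (58,70), (73,440) and (358,435).

The slope points roughly along +x.

Run:
```python
from h import *
T=lambda X,Y:(283+X/10-.5,138+Y/10-.5); S=lambda X,Y:(278+(X-400)/10-.5,212+Y/10-.5)
hi,lo=.087,.037
C={k:onz("top",*T(*p),z) for k,p,z in [("TL",(82,78),hi),("TR",(380,76),hi),("BR",(382,367),lo),("BL",(72,370),lo)]}
for k,v in C.items(): print(k,v.round(4))
c=np.mean(list(C.values()),0); print("foot from corners",c.round(4))
up=C["TL"]+C["TR"]-C["BL"]-C["BR"]; lf=C["TL"]+C["BL"]-C["TR"]-C["BR"]
print("yaw up",np.degrees(np.arctan2(up[1],up[0])),"left-90",np.degrees(np.arctan2(lf[1],lf[0]))-90, np.linalg.norm(up)/2,np.linalg.norm(lf)/2)
for p in [(58,70),(73,440),(358,435)]: print("screw",onz("top",*T(*p),.012).round(4))
print("head tri",tri(T(263,291),S(673,150)), onz("top",*T(263,291),.1192).round(4), onz("side",*S(673,150),.1192).round(4))
b=S(708,475); print("side low right corner",onz("side",*b,lo).round(4)); print("side low-left corner",onz("side",*S(545,215),lo).round(4))
```

```text
TL [ 0.6444 -0.0598  0.087 ]
TR [ 0.6482 -0.1556  0.087 ]
BR [ 0.5622 -0.1665  0.037 ]
BL [ 0.5579 -0.0637  0.037 ]
foot from corners [ 0.6032 -0.1114  0.062 ]
yaw up 4.883138670430293 left-90 2.340211813143938 0.09997432891123456 0.09942077903308427
screw [ 0.6655 -0.0601  0.012 ]
screw [ 0.5383 -0.0672  0.012 ]
screw [ 0.543  -0.1634  0.012 ]
head tri (array([ 0.571684  , -0.11355536,  0.11900054]), np.float64(0.001847478890888125)) [ 0.5707 -0.1132  0.1192] [ 0.5726 -0.1138  0.1192]
side low right corner [ 0.5667 -0.1643  0.037 ]
side low-left corner [ 0.5623 -0.0666  0.037 ]
```

```bash
cat >> h.py <<'E'
FOOT=np.array([.6043,-.1117,.062]); YAW=np.radians(3.2)
def down(deg):
    a=np.radians(deg); y=np.array([np.cos(a),np.sin(a),0]); z=np.array([0,0,-1.]); return np.c_[np.cross(y,z),y,z]
RF=R.from_euler("zy",[YAW,-np.pi/6]).as_matrix()   # fixture: x up the slope, z spindle axis
RP=RF@np.diag([-1,1,-1])                           # tool when placing
def pose():
    s=env.get_state(); return np.array(s["tcp_pos"]),R.from_quat(np.roll(s["orientation"],-1)).as_matrix()
def plan(goals,start=None):
    """goals: [(pos, Rot)], one call each (split if too long); prints the rounded row and rows needed"""
    p,Q=start or pose()
    for g,G in goals:
        k=1
        while True:
            p2=p+(g-p)/k; D=Q.T@(p2-p)/.2; w=R.from_matrix(Q.T@G).as_rotvec()/(np.pi/2)
            w=w/max(1,k*(k>1)) if k>1 else w
            if max(abs(D))<=.99 and max(abs(w))<=.99: break
            k+=1
        for i in range(k):
            t=p+(g-p)/(k-i); D=(Q.T@(t-p)/.2).round(3)+0.; w=(R.from_matrix(Q.T@G).as_rotvec()/(np.pi/2)/(k-i)).round(3)+0.
            n=int(max(np.ceil(np.linalg.norm(D)*.2/.0625),np.ceil(np.linalg.norm(w)*90/10.7)))
            p=p+Q@D*.2; Q=Q@R.from_rotvec(w*np.pi/2).as_matrix(); print([*D.tolist(),*w.tolist()],"rows",n,"->",p.round(4))
    return p,Q
E
python3 - <<'E'
from h import *
print(RF.round(3))
c=np.array([.5965,-.3585,0])
plan([(c+[0,0,.11],down(3)),(c+[0,0,.010],down(3))])
E
```

```text
[[ 0.865 -0.048 -0.5  ]
 [ 0.056  0.998  0.   ]
 [ 0.499 -0.028  0.866]]
[-0.852, -0.895, 0.152, 0.0, 0.0, 0.188] rows 4 -> [0.2912 0.3173 0.2004]
[-1.075, -0.609, 0.152, 0.0, 0.0, 0.188] rows 4 -> [0.3929 0.092  0.1702]
[-1.206, -0.269, 0.152, 0.0, 0.0, 0.188] rows 4 -> [ 0.4947 -0.1332  0.1401]
[-1.233, 0.093, 0.152, -0.001, 0.001, 0.189] rows 4 -> [ 0.5965 -0.3586  0.1099]
[0.0, 0.0, 0.5, 0.0, 0.0, 0.0] rows 2 -> [ 0.5966 -0.3585  0.0099]
```

```bash
sed -i 's/from_euler("zy"/from_euler("ZY"/' h.py
python3 - <<'E'
s=open('h.py').read(); a=s.index("def plan")
s=s[:a]+'''def plan(goals,start=None):
    """goals: [(pos, Rot)], one call each (split if too long); prints the rounded row and rows needed"""
    p,Q=start or pose()
    def split(g,G,k):
        q,O,out=p,Q,[]
        for i in range(k):
            D=(O.T@(g-q)/(k-i)/.2).round(3)+0.; w=(R.from_matrix(O.T@G).as_rotvec()/(np.pi/2)/(k-i)).round(3)+0.
            q=q+O@D*.2; O=O@R.from_rotvec(w*np.pi/2).as_matrix(); out.append((D,w,q))
        return out,q,O
    for g,G in goals:
        k=1
        while max(np.abs([np.r_[D,w] for D,w,_ in split(g,G,k)[0]]).max(1))>1: k+=1
        o,p,Q=split(g,G,k)
        for D,w,q in o: print([*D.tolist(),*w.tolist()],"rows",int(max(np.ceil(np.linalg.norm(D)*3.2),np.ceil(np.linalg.norm(w)*8.42))),"->",q.round(4))
    return p,Q
'''
open('h.py','w').write(s)
E
python3 - <<'E'
from h import *
print(RF.round(3))
c=np.array([.5965,-.3585,0])
plan([(c+[-.05,0.05,.22],down(3)),(c+[0,0,.10],down(3)),(c+[0,0,.010],down(3))])
E
```

```text
[[ 0.865 -0.056 -0.499]
 [ 0.048  0.998 -0.028]
 [ 0.5    0.     0.866]]
[-0.618, -0.686, 0.011, 0.0, 0.0, 0.151] rows 3 -> [0.2608 0.3722 0.2285]
[-0.761, -0.521, 0.012, 0.0, 0.0, 0.15] rows 3 -> [0.3322 0.2021 0.2263]
[-0.862, -0.329, 0.011, 0.0, 0.0, 0.151] rows 3 -> [0.4036 0.032  0.2243]
[-0.916, -0.118, 0.012, 0.0, 0.0, 0.15] rows 3 -> [ 0.475  -0.1384  0.2221]
[-0.917, 0.1, 0.011, -0.001, 0.001, 0.151] rows 3 -> [ 0.5465 -0.3084  0.2201]
[-0.263, 0.236, 0.6, 0.0, 0.0, 0.0] rows 3 -> [ 0.5965 -0.3585  0.1001]
[0.0, 0.0, 0.45, 0.0, 0.0, 0.0] rows 2 -> [ 0.5965 -0.3584  0.0101]
```

Call:
{"fn": "jog_arm", "kwargs": {"motion": [-0.618,-0.686,0.011,0,0,0.151,1,-0.618,-0.686,0.011,0,0,0.151,1,-0.618,-0.686,0.011,0,0,0.151,1,-0.618,-0.686,0.011,0,0,0.151,1]}}

```text
clock: 0.6
tcp_pos: [0.2617, 0.3693, 0.2289]
orientation: [-0.0, 0.285, 0.958, -0.001]
wrist_force: [0.7, 0.2, 0.5]
finger_gap: 0.0855
grip_force: 0.0
```

Call:
{"fn": "jog_arm", "kwargs": {"motion": [-0.761,-0.521,0.012,0,0,0.15,1,-0.761,-0.521,0.012,0,0,0.15,1,-0.761,-0.521,0.012,0,0,0.15,1,-0.761,-0.521,0.012,0,0,0.15,1]}}

```text
clock: 1.1
tcp_pos: [0.334, 0.2, 0.2266]
orientation: [0.0, 0.397, 0.918, -0.0]
wrist_force: [1.2, 1.0, -0.3]
finger_gap: 0.0858
grip_force: 0.0
```

Call:
{"fn": "jog_arm", "kwargs": {"motion": [-0.862,-0.329,0.011,0,0,0.151,1,-0.862,-0.329,0.011,0,0,0.151,1,-0.862,-0.329,0.011,0,0,0.151,1,-0.862,-0.329,0.011,0,0,0.151,1]}}

```text
clock: 1.6
tcp_pos: [0.4057, 0.0305, 0.2243]
orientation: [0.0, 0.502, 0.865, 0.0]
wrist_force: [-0.0, 0.8, 0.4]
finger_gap: 0.0854
grip_force: 0.0
```

Call:
{"fn": "jog_arm", "kwargs": {"motion": [-0.916,-0.118,0.012,0,0,0.15,1,-0.916,-0.118,0.012,0,0,0.15,1,-0.916,-0.118,0.012,0,0,0.15,1,-0.916,-0.118,0.012,0,0,0.15,1]}}

```text
clock: 2.1
tcp_pos: [0.4772, -0.1389, 0.2212]
orientation: [-0.0, 0.598, 0.801, 0.0]
wrist_force: [0.1, 0.4, 1.2]
finger_gap: 0.0855
grip_force: 0.0
```

Call:
{"fn": "jog_arm", "kwargs": {"motion": [-0.917,0.1,0.011,0,0,0.151,0.8,-0.917,0.1,0.011,0,0,0.151,0.8,-0.917,0.1,0.011,0,0,0.151,0.8,-0.917,0.1,0.011,0,0,0.151,0.8]}}

```text
clock: 2.6
tcp_pos: [0.5486, -0.3082, 0.2176]
orientation: [-0.001, 0.689, 0.725, 0.0]
wrist_force: [-1.3, 0.9, -0.7]
finger_gap: 0.0684
grip_force: 0.0
```

Call:
{"fn": "jog_arm", "kwargs": {"motion": [-0.263,0.236,0.6,0,0,0,0.8,-0.263,0.236,0.6,0,0,0,0.8,-0.263,0.236,0.6,0,0,0,0.8,-0.263,0.236,0.6,0,0,0,0.8]}}

```text
clock: 3.1
tcp_pos: [0.5967, -0.3552, 0.0996]
orientation: [-0.001, 0.688, 0.726, 0.0]
wrist_force: [-0.3, -0.5, 0.6]
finger_gap: 0.0681
grip_force: 0.0
```

Call:
{"fn": "jog_arm", "kwargs": {"motion": [-0.008,0,0.3,0,0,0,0.8,-0.008,0,0.445,0,0,0,0.8,-0.008,0,0.445,0,0,0,0.8,-0.008,0,0.445,0,0,0,0.8]}}

```text
clock: 3.6
tcp_pos: [0.5984, -0.36, 0.0146]
orientation: [0.002, 0.688, 0.726, 0.0]
wrist_force: [-0.2, 0.0, 1.0]
finger_gap: 0.0686
grip_force: 0.0
```

Call:
{"fn": "jog_arm", "kwargs": {"motion": [0,0,0,0,0,0,0.35,0,0,0,0,0,0,0.35,0,0,0,0,0,0,0.35,0,0,0,0,0,0,0.35], "newtons": 25}}

```text
clock: 4.1
tcp_pos: [0.5978, -0.3604, 0.0135]
orientation: [0.002, 0.688, 0.725, 0.0]
wrist_force: [-1.0, 1.1, 7.3]
finger_gap: 0.0372
grip_force: 24.4
```

Call:
{"fn": "jog_arm", "kwargs": {"motion": [0,0,0,0,0,0,0.8,0,0,0,0,0,0,0.8,0,0,0,0,0,-0.12,0.8,0,0,0,0,0,-0.24,0.8,0,0,0,0,0,-0.36,0.8,0,0,0,0,0,-0.48,0.8,0,0,0,0,0,-0.6,0.8,0,0,0,0,0,-0.72,0.8,0,0,0,0,0,-0.84,0.8,0,0,0,0,0,-1,0.8,0,0,0,0,0,-1,0.8,0,0,0,0,0,-1,0.8]}}

```text
clock: 5.6
tcp_pos: [0.5965, -0.3595, 0.0106]
orientation: [-0.0, -0.026, 1.0, 0.0]
wrist_force: [-0.7, 0.3, 0.2]
finger_gap: 0.0682
grip_force: 0.0
```

Call:
{"fn": "jog_arm", "kwargs": {"motion": [0,0,0,0,0,0,0.35,0,0,0,0,0,0,0.35,0,0,0,0,0,0,0.35,0,0,0,0,0,0,0.35], "newtons": 50}}

```text
clock: 6.1
tcp_pos: [0.5969, -0.3597, 0.0112]
orientation: [0.0, -0.026, 1.0, -0.0]
wrist_force: [-0.1, 0.7, 2.9]
finger_gap: 0.0371
grip_force: 50.3
```

Run:
```python
from h import *
print(pose()); print(env.get_state()["wrist_force"])
H=lambda d:FOOT+RF[:,2]*d
p,Q=pose()
# tool tip sits p[2] above the sleeve's underside
tip=p[2]
plan([(np.array([p[0],p[1],.19]),down(93.2)),(H(.145+tip),RP),(H(.080+tip),RP)],(p,Q))
```

```text
(array([ 0.59691728, -0.35969585,  0.01119921]), array([[-9.98645213e-01, -5.20332717e-02,  5.26957741e-04],
       [-5.20333567e-02,  9.98645336e-01, -1.48897723e-04],
       [-5.18496255e-04, -1.76115378e-04, -9.99999850e-01]]))
[-0.08163062  0.66401552  2.90471198]
[0.0, 0.0, -0.894, 0.0, 0.0, -0.002] rows 3 -> [ 0.5968 -0.3597  0.19  ]
[0.142, 0.618, -0.018, 0.0, -0.167, 0.0] rows 3 -> [ 0.5616 -0.2378  0.1936]
[0.133, 0.618, -0.055, 0.0, -0.166, 0.0] rows 3 -> [ 0.5263 -0.116   0.1973]
[0.0, 0.0, 0.325, 0.0, 0.0, 0.0] rows 2 -> [ 0.5588 -0.1142  0.141 ]
```

Call:
{"fn": "jog_arm", "kwargs": {"motion": [0,0,-0.2,0,0,0,0.35,0,0,-0.5,0,0,0,0.35,0,0,-0.894,0,0,0,0.35,0,0,-0.894,0,0,0,0.35]}}

```text
clock: 6.6
tcp_pos: [0.5985, -0.361, 0.195]
orientation: [0.003, -0.026, 1.0, -0.003]
wrist_force: [0.2, -0.3, -2.4]
finger_gap: 0.037
grip_force: 50.6
```

Call:
{"fn": "jog_arm", "kwargs": {"motion": [0.142,0.618,-0.018,0,-0.167,0,0.35,0.142,0.618,-0.018,0,-0.167,0,0.35,0.142,0.618,-0.018,0,-0.167,0,0.35]}}

```text
clock: 6.98
tcp_pos: [0.5519, -0.2295, 0.1852]
orientation: [0.124, -0.025, 0.992, 0.009]
wrist_force: [-1.0, -0.4, -2.3]
finger_gap: 0.0366
grip_force: 50.6
```

Call:
{"fn": "jog_arm", "kwargs": {"motion": [0.133,0.618,-0.055,0,-0.166,0,0.35,0.133,0.618,-0.055,0,-0.166,0,0.35,0.133,0.618,-0.055,0,-0.166,0,0.35]}}

```text
clock: 7.35
tcp_pos: [0.5197, -0.1097, 0.1908]
orientation: [0.254, -0.026, 0.967, 0.01]
wrist_force: [-0.9, -0.0, -1.1]
finger_gap: 0.037
grip_force: 50.7
```

Call:
{"fn": "jog_arm", "kwargs": {"motion": [0,0,0.15,0,0,0,0.35,0,0,0.325,0,0,0,0.35,0,0,0.325,0,0,0,0.35,0,0,0.325,0,0,0,0.35]}}

```text
clock: 7.85
tcp_pos: [0.5597, -0.1145, 0.1409]
orientation: [0.258, -0.025, 0.966, 0.007]
wrist_force: [-0.2, 0.3, -0.9]
finger_gap: 0.0367
grip_force: 50.8
```

Run:
```python
from h import *
im={n:read_camera(n) for n in ("top","side")}
for n in im: np.save(f"pics/{n}1.npy",im[n])
p,Q=pose(); print(p,env.get_state()["finger_gap"],env.get_state()["grip_force"]); print("err in fixture axes mm",(RF.T@(p-(FOOT+RF[:,2]*.0912))*1e3).round(2),"rot err deg",np.degrees(R.from_matrix(RP.T@Q).as_rotvec()).round(2))
def big(n,x0,y0,x1,y1): return cv2.resize(im[n][y0:y1,x0:x1,::-1],((x1-x0)*9,(y1-y0)*9),interpolation=cv2.INTER_NEAREST)
cv2.imwrite("pics/s1.png",np.hstack([big("top",280,130,324,192),big("side",278,190,322,252)]))
```

```text
[ 0.55998638 -0.11473829  0.14184544] 0.037058334274922104 50.77156752347946
err in fixture axes mm [ 1.46 -0.56  0.16] rot err deg [ 0.16 -0.04  0.18]
```

View pics/s1.png

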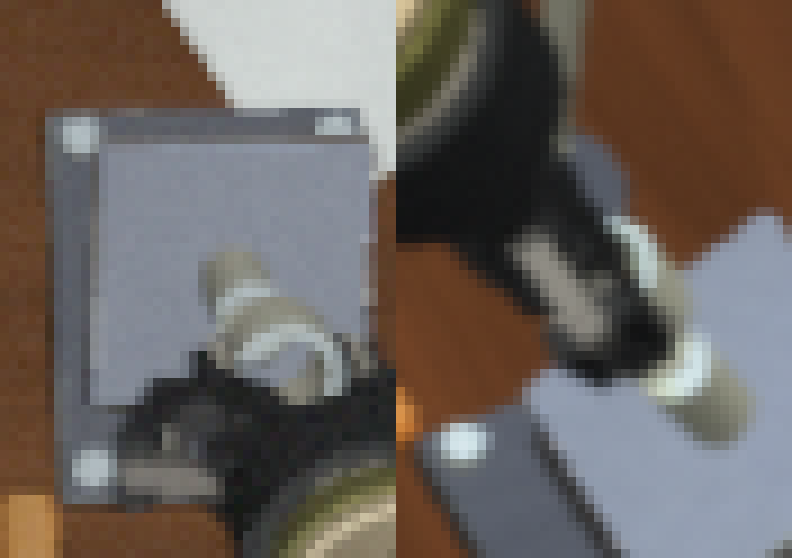

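The sleeve is held just above the head, with its rim at (290,350) in the top half, and it looks in line with the spindle at (235,275). The measured error is 1.5 mm uphill and 0.6 mm to the right. I correct that and lower in force-checked steps.

Call:
{"fn": "jog_arm", "kwargs": {"motion": [0.009,0.003,0,0,0,0,0.35,0.009,0.003,0.04,0,0,0,0.35,0.009,0.003,0.07,0,0,0,0.35,0.009,0.003,0.1,0,0,0,0.35,0.009,0.003,0.125,0,0,0,0.35,0.009,0.003,0.15,0,0,0,0.35,0.009,0.003,0.15,0,0,0,0.35]}}

```text
clock: 8.82
tcp_pos: [0.5727, -0.1126, 0.1132]
orientation: [0.258, -0.025, 0.966, 0.007]
wrist_force: [-0.6, 0.1, -0.9]
finger_gap: 0.0369
grip_force: 50.8
```

```bash
cat > st.py <<'E'
from h import *
import sys
s=env.get_state(); p,Q=pose(); print("t",round(s["clock"],2),"tool tip in fixture axes mm",(RF.T@(p-FOOT)*1e3).round(2),"rot",np.degrees(R.from_matrix(RP.T@Q).as_rotvec()).round(2),"F fix",(RF.T@s["wrist_force"]).round(1),"T tool",(Q.T@s["ft_torque"]).round(2),"gap",round(s["finger_gap"],4),"grip",round(s["grip_force"],1))
E
python3 st.py
```

```text
t 8.82 tool tip in fixture axes mm [-1.79  0.88 60.19] rot [0.07 0.07 0.19] F fix [-1.   0.1 -0.5] T tool [-0.01  0.56  0.05] gap 0.0369 grip 50.8
```

Call:
{"fn": "jog_arm", "kwargs": {"motion": [-0.004,-0.003,0.03,0,0,0,0.35,-0.004,-0.003,0.07,0,0,0,0.35,-0.004,-0.003,0.11,0,0,0,0.35,-0.004,-0.003,0.15,0,0,0,0.35,-0.004,-0.003,0.18,0,0,0,0.35,-0.004,-0.003,0.21,0,0,0,0.35,-0.004,-0.003,0.21,0,0,0,0.35]}}

```text
clock: 9.7
tcp_pos: [0.5943, -0.1121, 0.0772]
orientation: [0.258, -0.025, 0.966, 0.007]
wrist_force: [-0.4, -0.2, -0.6]
finger_gap: 0.0369
grip_force: 50.8
```

```bash
python3 st.py
```

```text
t 9.7 tool tip in fixture axes mm [-1.05  0.18 18.19] rot [0.08 0.07 0.19] F fix [-0.6 -0.2 -0.3] T tool [ 0.01  0.58 -0.03] gap 0.0369 grip 50.8
```

Call:
{"fn": "jog_arm", "kwargs": {"motion": [0,0,0.01,0,0,0,0.35,0,0,0.02,0,0,0,0.35,0,0,0.026,0,0,0,0.35,0,0,0.031,0,0,0,0.35,0,0,0.035,0,0,0,0.35,0,0,0.035,0,0,0,0.35]}}

```text
clock: 10.45
tcp_pos: [0.5979, -0.112, 0.0717]
orientation: [0.258, -0.025, 0.966, 0.007]
wrist_force: [-1.0, 0.6, -1.2]
finger_gap: 0.0367
grip_force: 50.8
```

```bash
python3 st.py
```

```text
t 10.45 tool tip in fixture axes mm [-0.72  0.06 11.6 ] rot [0.1  0.03 0.19] F fix [-1.5  0.6 -0.5] T tool [-0.06  0.57  0.02] gap 0.0367 grip 50.8
```

Nearly home. I press in the last millimetre or two until contact shows.

Call:
{"fn": "jog_arm", "kwargs": {"motion": [0,0,0.004,0,0,0,0.35,0,0,0.008,0,0,0,0.35,0,0,0.01,0,0,0,0.35,0,0,0.01,0,0,0,0.35]}}

```text
clock: 10.95
tcp_pos: [0.5983, -0.1121, 0.0713]
orientation: [0.259, -0.025, 0.966, 0.007]
wrist_force: [-14.6, 1.1, 15.5]
finger_gap: 0.037
grip_force: 52.7
```

```bash
python3 st.py
```

```text
t 10.95 tool tip in fixture axes mm [-0.53 -0.02 11.03] rot [0.13 0.   0.2 ] F fix [-4.8  1.9 20.7] T tool [-0.37  1.36  0.  ] gap 0.037 grip 52.7
```

Call:
{"fn": "jog_arm", "kwargs": {"motion": [0,0,-0.006,0,0,0,0.35,0,0,-0.006,0,0,0,0.75,0,0,-0.006,0,0,0,0.75,0,0,-0.006,0,0,0,0.75,0,0,-0.1,0,0,0,0.75,0,0,-0.3,0,0,0,0.9,0,0,-0.6,0,0,0,0.9,0,0,-0.9,0,0,0,0.9,0,0,-0.9,0,0,0,0.9]}}

```text
clock: 12.08
tcp_pos: [0.5104, -0.1181, 0.2317]
orientation: [0.262, -0.025, 0.965, 0.004]
wrist_force: [0.2, -0.5, -0.6]
finger_gap: 0.0768
grip_force: 0.0
```

Run:
```python
from h import *
im={n:read_camera(n) for n in ("top","side")}
for n in im: np.save(f"pics/{n}2.npy",im[n])
print(pose()[0])
c=np.array([.4297,.197,0])
plan([(c+[0,0,.2],down(3.2)),(c+[0,0,.06],down(3.2)),(c+[0,0,-.001],down(3.2))])
def big(n,x0,y0,x1,y1): return cv2.resize(im[n][y0:y1,x0:x1,::-1],((x1-x0)*9,(y1-y0)*9),interpolation=cv2.INTER_NEAREST)
cv2.imwrite("pics/s2.png",np.hstack([big("top",280,130,324,192),big("side",278,190,322,252)]))
```

```text
[ 0.50941212 -0.11708724  0.22689657]
[0.17, 0.795, -0.022, 0.13, 0.132, 0.486] rows 5 -> [0.4696 0.04   0.2135]
[0.68, 0.441, -0.062, 0.13, 0.131, 0.487] rows 5 -> [0.4296 0.197  0.1999]
[0.0, 0.0, 0.699, 0.0, 0.0, 0.0] rows 3 -> [0.4297 0.1971 0.0601]
[0.0, 0.0, 0.305, 0.0, 0.0, 0.0] rows 1 -> [ 0.4297  0.1971 -0.0009]
```

View pics/s2.png

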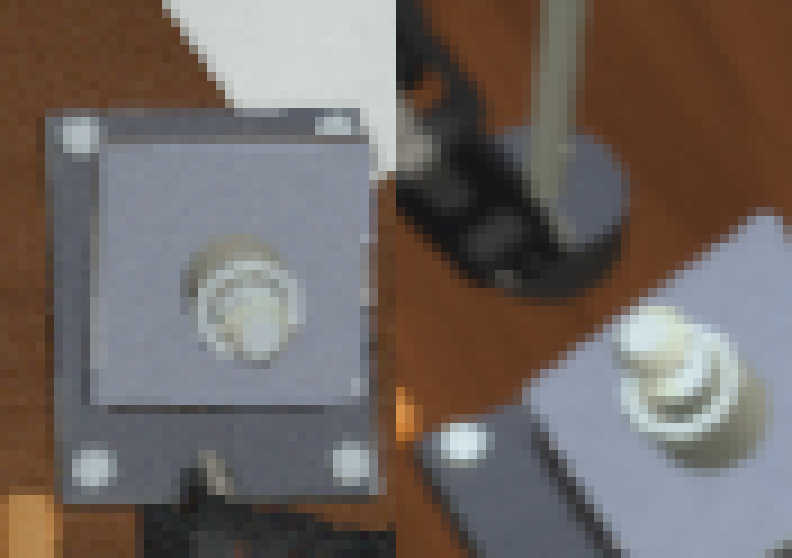

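The sleeve sits square and flush on the face, with its rim at (250,310) top and (682,385) side, and the spindle is central in it. Next is the blank.

Call:
{"fn": "jog_arm", "kwargs": {"motion": [0.17,0.795,-0.022,0.13,0.132,0.486,1,0.17,0.795,-0.022,0.13,0.132,0.486,1,0.17,0.795,-0.022,0.13,0.132,0.486,1,0.17,0.795,-0.022,0.13,0.132,0.486,1,0.17,0.795,-0.022,0.13,0.132,0.486,1,0.17,0.795,-0.022,0.13,0.132,0.486,1]}}

```text
clock: 12.92
tcp_pos: [0.4697, 0.0413, 0.2109]
orientation: [0.138, 0.359, 0.923, 0.003]
wrist_force: [-0.1, -0.1, -0.1]
finger_gap: 0.0857
grip_force: 0.0
```

Call:
{"fn": "jog_arm", "kwargs": {"motion": [0.68,0.441,-0.062,0.13,0.131,0.487,1,0.68,0.441,-0.062,0.13,0.131,0.487,1,0.68,0.441,-0.062,0.13,0.131,0.487,1,0.68,0.441,-0.062,0.13,0.131,0.487,1,0.68,0.441,-0.062,0.13,0.131,0.487,1,0.68,0.441,-0.062,0.13,0.131,0.487,1]}}

```text
clock: 13.68
tcp_pos: [0.4291, 0.1969, 0.198]
orientation: [-0.001, 0.686, 0.727, -0.001]
wrist_force: [0.7, -0.1, 0.1]
finger_gap: 0.0854
grip_force: 0.0
```

Call:
{"fn": "jog_arm", "kwargs": {"motion": [0,0,0.699,0,0,0,1,0,0,0.699,0,0,0,1,0,0,0.699,0,0,0,1,0,0,0.699,0,0,0,1]}}

```text
clock: 14.18
tcp_pos: [0.4284, 0.1974, 0.0597]
orientation: [-0.001, 0.687, 0.727, -0.001]
wrist_force: [1.1, 0.2, 0.3]
finger_gap: 0.0854
grip_force: 0.0
```

Run:
```python
from h import *
c=np.array([.4297,.197,0])
print(pose()[0]); plan([(c+[0,0,-.001],down(3.2))])
```

```text
[0.42838071 0.1973577  0.0596546 ]
[-0.002, 0.007, 0.303, -0.002, -0.001, 0.001] rows 1 -> [ 0.4296  0.1971 -0.0009]
```

Call:
{"fn": "jog_arm", "kwargs": {"motion": [0,0.005,0.15,0,0,0,1,0,0.005,0.25,0,0,0,1,0,0.005,0.298,0,0,0,1,0,0.005,0.3,0,0,0,1]}}

```text
clock: 14.68
tcp_pos: [0.4309, 0.1981, 0.0008]
orientation: [-0.001, 0.687, 0.727, 0.001]
wrist_force: [0.6, -0.1, 0.0]
finger_gap: 0.0855
grip_force: 0.0
```

Call:
{"fn": "jog_arm", "kwargs": {"motion": [0,0,0,0,0,0,0.6,0,0,0,0,0,0,0.6,0,0,0,0,0,0,0.6,0,0,0,0,0,0,0.6], "newtons": 25}}

```text
clock: 15.18
tcp_pos: [0.4307, 0.1981, 0.001]
orientation: [-0.001, 0.687, 0.727, 0.001]
wrist_force: [-1.1, 0.4, 5.1]
finger_gap: 0.0576
grip_force: 25.7
```

Run:
```python
from h import *
print(pose()[0].round(4)); print({k:env.get_state()[k] for k in ("wrist_force","finger_gap","grip_force","clock")})
```

```text
[0.4307 0.1981 0.001 ]
{'wrist_force': array([-1.0662943 ,  0.3612871 ,  5.06506755]), 'finger_gap': 0.05756388830535065, 'grip_force': 25.664762891829014, 'clock': 15.175}
```

Call:
{"fn": "jog_arm", "kwargs": {"motion": [0,0,0,0,0,0,1,0,0,0,0,0,0,1,0,0,0,0,0,0,1,0,0,0,0,0,-0.12,1,0,0,0,0,0,-0.24,1,0,0,0,0,0,-0.36,1,0,0,0,0,0,-0.48,1,0,0,0,0,0,-0.6,1,0,0,0,0,0,-0.72,1,0,0,0,0,0,-0.84,1,0,0,0,0,0,-1,1,0,0,0,0,0,-1,1]}}

```text
clock: 16.68
tcp_pos: [0.4297, 0.1978, -0.0004]
orientation: [-0.001, -0.03, 1.0, 0.001]
wrist_force: [0.0, 0.5, 0.8]
finger_gap: 0.0851
grip_force: 0.0
```

Call:
{"fn": "jog_arm", "kwargs": {"motion": [0,0,0.003,0,0,0,1,0,0,0.003,0,0,0,0.5,0,0,0.003,0,0,0,0.5,0,0,0.003,0,0,0,0.5,0,0,0.003,0,0,0,0.5], "newtons": 80}}

```text
clock: 17.3
tcp_pos: [0.4298, 0.1979, 0.0002]
orientation: [-0.001, -0.028, 1.0, 0.001]
wrist_force: [-4.4, -0.4, 11.7]
finger_gap: 0.0569
grip_force: 82.3
```

Run:
```python
from h import *
p,Q=pose(); print(p.round(4)); print({k:env.get_state()[k] for k in ("wrist_force","finger_gap","grip_force","clock")})
H=lambda d:FOOT+RF[:,2]*d
plan([(np.array([.43,.12,.22]),down(93.2)),(H(.150+p[2])+RF[:,0]*-.0005,RP),(H(.080+p[2])+RF[:,0]*-.0005,RP)])
```

```text
[4.298e-01 1.979e-01 2.000e-04]
{'wrist_force': array([-4.35661144, -0.42701452, 11.71668166]), 'finger_gap': 0.056851593919743426, 'grip_force': 82.25876301527023, 'clock': 17.3}
[0.011, -0.194, -0.55, 0.001, 0.0, 0.0] rows 2 -> [0.4299 0.1589 0.1101]
[0.011, -0.194, -0.549, 0.0, -0.001, -0.001] rows 2 -> [0.4299 0.12   0.2199]
[-0.214, -0.603, 0.07, 0.0, -0.167, 0.0] rows 3 -> [0.4795 0.002  0.2059]
[-0.188, -0.603, 0.123, 0.0, -0.166, 0.0] rows 3 -> [ 0.5289 -0.116   0.1919]
[0.0, 0.0, 0.35, 0.0, 0.0, 0.0] rows 2 -> [ 0.5639 -0.114   0.1312]
```

Call:
{"fn": "jog_arm", "kwargs": {"motion": [0,0,-0.1,0,0,0,0.5,0,0,-0.25,0,0,0,0.5,0.01,-0.19,-0.55,0,0,0,0.5,0.02,-0.388,-0.8,0,0,0,0.5,0.02,-0.388,-1,0,0,0,0.5,0.02,-0.388,-1,0,0,0,0.5]}}

```text
clock: 18.05
tcp_pos: [0.4329, 0.1193, 0.2025]
orientation: [0.003, -0.027, 1.0, 0.001]
wrist_force: [-0.5, 0.0, -3.0]
finger_gap: 0.0564
grip_force: 86.3
```

Run:
```python
from h import *
p,Q=pose(); print(p.round(4)); print({k:env.get_state()[k] for k in ("wrist_force","finger_gap","grip_force","clock")})
H=lambda d:FOOT+RF[:,2]*d-RF[:,0]*.0008
plan([(H(.150),RP),(H(.080),RP)])
```

```text
[0.4329 0.1193 0.2025]
{'wrist_force': array([-0.53319207,  0.01333787, -2.99713729]), 'finger_gap': 0.05636617692936005, 'grip_force': 86.27067390829325, 'clock': 18.05}
[-0.208, -0.6, 0.027, 0.0, -0.165, -0.001] rows 3 -> [0.4809 0.0018 0.1971]
[-0.192, -0.601, 0.08, 0.001, -0.165, -0.001] rows 3 -> [ 0.5287 -0.116   0.1915]
[0.0, 0.0, 0.35, 0.0, 0.0, 0.0] rows 2 -> [ 0.5637 -0.114   0.1309]
```

Call:
{"fn": "jog_arm", "kwargs": {"motion": [-0.208,-0.6,0.027,0,-0.165,0,0.5,-0.208,-0.6,0.027,0,-0.165,0,0.5,-0.208,-0.6,0.027,0,-0.165,0,0.5,-0.208,-0.6,0.027,0,-0.165,0,0.5]}}

```text
clock: 18.55
tcp_pos: [0.4774, 0.0024, 0.1917]
orientation: [0.127, -0.027, 0.992, 0.005]
wrist_force: [0.6, 1.7, -2.6]
finger_gap: 0.0565
grip_force: 86.4
```

Call:
{"fn": "jog_arm", "kwargs": {"motion": [-0.192,-0.601,0.08,0,-0.165,0,0.5,-0.192,-0.601,0.08,0,-0.165,0,0.5,-0.192,-0.601,0.08,0,-0.165,0,0.5,-0.192,-0.601,0.08,0,-0.165,0,0.5]}}

```text
clock: 19.05
tcp_pos: [0.5261, -0.1141, 0.1864]
orientation: [0.254, -0.027, 0.967, 0.009]
wrist_force: [0.1, 0.1, -2.6]
finger_gap: 0.0566
grip_force: 86.7
```

Call:
{"fn": "jog_arm", "kwargs": {"motion": [0,0,0.15,0,0,0,0.5,0,0,0.35,0,0,0,0.5,0,0,0.35,0,0,0,0.5,0,0,0.35,0,0,0,0.5,0,0,0.35,0,0,0,0.5]}}

```text
clock: 19.68
tcp_pos: [0.5617, -0.113, 0.1282]
orientation: [0.256, -0.027, 0.966, 0.008]
wrist_force: [0.1, 0.2, -1.8]
finger_gap: 0.0566
grip_force: 87.0
```

```bash
python3 st.py
```

```text
t 19.68 tool tip in fixture axes mm [-3.83  1.08 78.61] rot [-0.06  0.29 -0.04] F fix [-0.8  0.2 -1.7] T tool [0.02 0.76 0.03] gap 0.0566 grip 87.0
```

Call:
{"fn": "jog_arm", "kwargs": {"motion": [-0.015,-0.005,0,0,0,0,0.5,-0.015,-0.005,0,0,0,0,0.5,-0.015,-0.005,0.03,0,0,0,0.5,-0.015,-0.005,0.06,0,0,0,0.5,-0.015,-0.005,0.09,0,0,0,0.5,-0.015,-0.005,0.12,0,0,0,0.5,-0.015,-0.005,0.12,0,0,0,0.5]}}

```text
clock: 20.55
tcp_pos: [0.5754, -0.1133, 0.1064]
orientation: [0.255, -0.027, 0.967, 0.008]
wrist_force: [-0.9, 0.3, -1.6]
finger_gap: 0.0564
grip_force: 87.0
```

```bash
python3 st.py
```

```text
t 20.55 tool tip in fixture axes mm [-2.880e+00  4.000e-02  5.288e+01] rot [-0.12  0.45  0.05] F fix [-1.5  0.3 -1. ] T tool [ 0.02  0.73 -0.03] gap 0.0564 grip 87.0
```

Call:
{"fn": "jog_arm", "kwargs": {"motion": [-0.01,0,0,0,-0.004,0,0.5,-0.01,0,0,0,-0.004,0,0.5,-0.01,0,0.02,0,-0.004,0,0.5,-0.01,0,0.04,0,-0.004,0,0.5,-0.01,0,0.06,0,-0.004,0,0.5,-0.01,0,0.06,0,-0.004,0,0.5]}}

```text
clock: 21.3
tcp_pos: [0.5831, -0.1129, 0.0972]
orientation: [0.258, -0.027, 0.966, 0.008]
wrist_force: [-0.5, -0.1, -2.5]
finger_gap: 0.0563
grip_force: 87.0
```

```bash
python3 st.py
```

```text
t 21.3 tool tip in fixture axes mm [-8.100e-01 -2.000e-02  4.111e+01] rot [-0.1   0.08  0.05] F fix [-1.7 -0.1 -1.9] T tool [-0.02  0.73  0.02] gap 0.0563 grip 87.0
```

Clear, with 9 mm to go. I lower it onto the sleeve in small steps.

Call:
{"fn": "jog_arm", "kwargs": {"motion": [0,0,0.015,0,0,0,0.5,0,0,0.028,0,0,0,0.5,0,0,0.036,0,0,0,0.5,0,0,0.04,0,0,0,0.5,0,0,0.045,0,0,0,0.5,0,0,0.047,0,0,0,0.5]}}

```text
clock: 22.05
tcp_pos: [0.5879, -0.1129, 0.0898]
orientation: [0.258, -0.027, 0.966, 0.008]
wrist_force: [-4.6, -0.1, 3.3]
finger_gap: 0.0567
grip_force: 87.9
```

```bash
python3 st.py
```

```text
t 22.05 tool tip in fixture axes mm [-0.33 -0.25 32.32] rot [-0.07  0.03  0.04] F fix [-2.3  0.1  5.2] T tool [-0.07  0.95 -0.03] gap 0.0567 grip 87.9
```

Call:
{"fn": "jog_arm", "kwargs": {"motion": [0,0,0.004,0,0,0,0.5,0,0,0.004,0,0,0,0.5,0,0,0,0,0,0,0.9,0,0,0,0,0,0,0.9,0,0,0,0,0,0,0.9,0,0,-0.1,0,0,0,0.9,0,0,-0.3,0,0,0,0.9,0,0,-0.6,0,0,0,0.9,0,0,-0.9,0,0,0,0.9,0,0,-0.9,0,0,0,0.9]}}

```text
clock: 23.3
tcp_pos: [0.4994, -0.1196, 0.2513]
orientation: [0.262, -0.027, 0.965, 0.005]
wrist_force: [0.3, -1.0, -0.5]
finger_gap: 0.077
grip_force: 0.0
```

Run:
```python
from h import *
print(pose()[0].round(4),env.get_state()["clock"])
im={n:read_camera(n) for n in ("top","side")}
for n in im: np.save(f"pics/{n}3.npy",im[n])
k=6
for f in (0,3):
  for n,(x0,y0,x1,y1) in {"top":(160,158,200,202),"side":(222,150,262,174)}.items():
    I=np.load(f"pics/{n}{f}.npy")[y0:y1,x0:x1]; B=cv2.resize(I,None,fx=k,fy=k,interpolation=cv2.INTER_CUBIC)
    H=cv2.cvtColor(B,cv2.COLOR_RGB2HSV); m=cv2.inRange(H,(0,0,115),(179,85,255))
    cs,_=cv2.findContours(m,cv2.RETR_EXTERNAL,cv2.CHAIN_APPROX_NONE); c=max(cs,key=cv2.contourArea).reshape(-1,2)
    w=np.array([onz(n,(u+.5)/k-.5+x0,(v+.5)/k-.5+y0,.006)[:2] for u,v in c],np.float32)
    r=cv2.minAreaRect(w); b=cv2.boxPoints(r)
    fill=np.argwhere(cv2.drawContours(np.zeros_like(m),[c.reshape(-1,1,2)],-1,1,-1)); wf=np.array([onz(n,(u+.5)/k-.5+x0,(v+.5)/k-.5+y0,.006)[:2] for v,u in fill[::5]])
    e,V=np.linalg.eigh(np.cov(wf.T)); d=V[:,1]*np.sign(V[0,1]); print(n,f,"rect",np.round(r[0],4),np.round(r[1],4),round(r[2],1),"PCA az",np.degrees(np.arctan2(d[1],d[0])).round(2),"mean",wf.mean(0).round(4))
print("tab",tri((184.0,167.9),(252,156.8)),onz("top",184,167.9,.036),onz("side",252,156.8,.036))
# montage: plate both views, stack both views
def big(n,x0,y0,x1,y1,f=9): return cv2.resize(np.load(f"pics/{n}{3 if f==9 else 0}.npy")[y0:y1,x0:x1,::-1],(400,300),interpolation=cv2.INTER_CUBIC)
cv2.imwrite("pics/s3.png",np.vstack([np.hstack([big("top",160,162,200,192,0),big("side",222,148,262,178,0)]),np.hstack([big("top",280,140,336,182),big("side",276,205,332,247)])]))
```

```text
[ 0.4994 -0.1196  0.2513] 23.3Traceback (most recent call last):
  File "<stdin>", line 13, in <module>
  File "h.py", line 9, in onz
    o,d=ray(n,u,v); return o+d*(z-o[2])/d[2]
        ~~~^^^^^^^
  File "h.py", line 7, in ray
    K,T=cal(n); d=T[:3,:3]@np.linalg.solve(K,[u,v,1]); return T[:3,3],d/np.linalg.norm(d)
        ~~~^^^
  File "h.py", line 5, in cal
    c=get_calibration(n); K=np.array([[c["fx"],0,c["cx"]],[0,c["fy"],c["cy"]],[0,0,1]]); return K,np.array(c["world_from_camera"])
ValueError: time passes only in moves, steps and waits
```

```bash
sed -i 's/^def cal(n):/import functools\n@functools.lru_cache\ndef cal(n):/' h.py
python3 - <<'E'
from h import *
k=6
for f in (0,3):
  for n,(x0,y0,x1,y1) in {"top":(160,158,200,202),"side":(222,150,262,174)}.items():
    I=np.load(f"pics/{n}{f}.npy")[y0:y1,x0:x1]; B=cv2.resize(I,None,fx=k,fy=k,interpolation=cv2.INTER_CUBIC)
    H=cv2.cvtColor(B,cv2.COLOR_RGB2HSV); m=cv2.inRange(H,(0,0,115),(179,85,255))
    cs,_=cv2.findContours(m,cv2.RETR_EXTERNAL,cv2.CHAIN_APPROX_NONE); c=max(cs,key=cv2.contourArea).reshape(-1,2)
    w=np.array([onz(n,(u+.5)/k-.5+x0,(v+.5)/k-.5+y0,.006)[:2] for u,v in c],np.float32)
    r=cv2.minAreaRect(w)
    fill=np.argwhere(cv2.drawContours(np.zeros_like(m),[c.reshape(-1,1,2)],-1,1,-1)); wf=np.array([onz(n,(u+.5)/k-.5+x0,(v+.5)/k-.5+y0,.006)[:2] for v,u in fill[::5]])
    e,V=np.linalg.eigh(np.cov(wf.T)); d=V[:,1]*np.sign(V[0,1]); print(n,f,"rect",np.round(r[0],4),np.round(r[1],4),round(r[2],1),"PCA az",np.degrees(np.arctan2(d[1],d[0])).round(2),"mean",wf.mean(0).round(4))
print("tab",tri((184.0,167.9),(252,156.8)),onz("top",184,167.9,.036),onz("side",252,156.8,.036))
def big(n,f,x0,y0,x1,y1): return cv2.resize(np.load(f"pics/{n}{f}.npy")[y0:y1,x0:x1,::-1],(400,300),interpolation=cv2.INTER_CUBIC)
cv2.imwrite("pics/s3.png",np.vstack([np.hstack([big("top",0,160,162,200,192),big("side",0,222,148,262,178)]),np.hstack([big("top",3,280,140,336,182),big("side",3,276,205,332,247)])]))
E
```

```text
top 0 rect [0.5343 0.3022] [0.0573 0.1037] 65.2 PCA az -24.07 mean [0.5327 0.3032]
side 0 rect [0.5386 0.3039] [0.0688 0.1065] 71.8 PCA az -17.46 mean [0.5385 0.3019]
top 3 rect [0.5344 0.3026] [0.0565 0.1034] 65.5 PCA az -24.47 mean [0.5329 0.3035]
side 3 rect [0.531  0.3111] [0.1238 0.1234] 68.8 PCA az -3.51 mean [0.5427 0.3177]
tab (array([0.57054741, 0.28508112, 0.03524404]), np.float64(0.002653217897957137)) [0.56910392 0.28523067 0.036     ] [0.57160147 0.28417005 0.036     ]
```

View pics/s3.png

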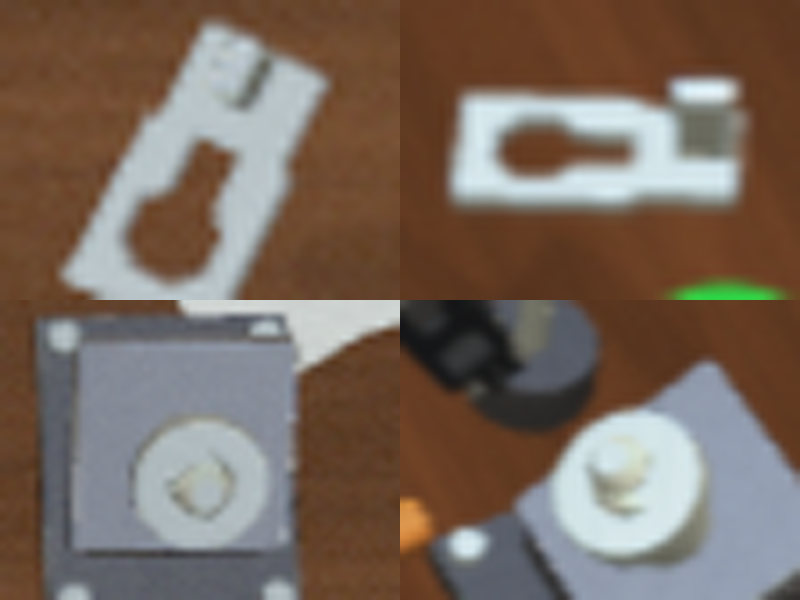

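The blank lies flat and home on the sleeve, at (200,485) in the lower left and (628,485) in the lower right. The plate's tab top shows at (232,68) in the upper left and (705,92) in the upper right. I estimate the tab at (0.570, 0.2875), with plate azimuth -24.2°.

Run:
```python
from h import *
c=np.array([.570,.2875,0]); G=down(65.8)
plan([(np.array([.47,.08,.24]),down(80)),(c+[0,0,.12],G),(c+[0,0,.0085],G)])
```

```text
[0.092, 0.999, -0.016, 0.039, 0.333, 0.143] rows 4 -> [0.4699 0.08   0.2401]
[-0.156, 0.555, 0.3, 0.0, 0.0, 0.079] rows 3 -> [0.5199 0.1839 0.18  ]
[-0.087, 0.569, 0.299, -0.001, 0.0, 0.079] rows 3 -> [0.57   0.2875 0.1201]
[0.0, 0.0, 0.558, 0.0, 0.0, 0.0] rows 2 -> [0.57   0.2876 0.0085]
```

Call:
{"fn": "jog_arm", "kwargs": {"motion": [0.092,0.999,-0.016,0.039,0.333,0.143,0.6,0.092,0.999,-0.016,0.039,0.333,0.143,0.6,0.092,0.999,-0.016,0.039,0.333,0.143,0.6,0.092,0.999,-0.016,0.039,0.333,0.143,0.6,0.092,0.999,-0.016,0.039,0.333,0.143,0.6]}}

```text
clock: 24.02
tcp_pos: [0.4692, 0.0813, 0.2372]
orientation: [-0.003, 0.085, 0.996, -0.0]
wrist_force: [-1.0, -0.0, 0.3]
finger_gap: 0.0507
grip_force: 0.0
```

Call:
{"fn": "jog_arm", "kwargs": {"motion": [-0.156,0.555,0.3,0,0,0.079,0.6,-0.156,0.555,0.3,0,0,0.079,0.6,-0.156,0.555,0.3,0,0,0.079,0.6]}}

```text
clock: 24.4
tcp_pos: [0.5188, 0.1844, 0.177]
orientation: [-0.002, 0.148, 0.989, -0.0]
wrist_force: [-1.8, -1.4, 0.4]
finger_gap: 0.0512
grip_force: 0.0
```

Call:
{"fn": "jog_arm", "kwargs": {"motion": [-0.087,0.569,0.299,0,0,0.079,0.6,-0.087,0.569,0.299,0,0,0.079,0.6,-0.087,0.569,0.299,0,0,0.079,0.6,-0.087,0.569,0.299,0,0,0.079,0.6,-0.087,0.569,0.299,0,0,0.079,0.6]}}

```text
clock: 25.02
tcp_pos: [0.5697, 0.2862, 0.1214]
orientation: [-0.0, 0.211, 0.978, 0.0]
wrist_force: [0.1, -0.1, -0.5]
finger_gap: 0.0512
grip_force: 0.0
```

Run:
```python
from h import *
c=np.array([.570,.2875,0]); G=down(65.8)
print(pose()[0].round(4),env.get_state()["clock"]);plan([(c+[0,0,.0085],G)])
```

```text
[0.5697 0.2862 0.1214] 25.025
[0.001, 0.006, 0.565, 0.001, 0.0, -0.001] rows 2 -> [0.57   0.2875 0.0084]
```

Call:
{"fn": "jog_arm", "kwargs": {"motion": [0,0.005,0.25,0,0,0,0.6,0,0.005,0.45,0,0,0,0.6,0,0.005,0.53,0,0,0,0.6,0,0.005,0.56,0,0,0,0.6,0,0.005,0.56,0,0,0,0.6]}}

```text
clock: 25.65
tcp_pos: [0.5704, 0.2891, 0.009]
orientation: [-0.0, 0.21, 0.978, 0.001]
wrist_force: [-0.7, 0.3, -0.6]
finger_gap: 0.051
grip_force: 0.0
```

Call:
{"fn": "jog_arm", "kwargs": {"motion": [0,0,0,0,0,0,0.3,0,0,0,0,0,0,0.2,0,0,0,0,0,0,0,0,0,0,0,0,0,0,0,0,0,0,0,0,0,0,0,0,0,0,0,0], "newtons": 40}}

```text
clock: 26.4
tcp_pos: [0.57, 0.2893, 0.0085]
orientation: [-0.001, 0.21, 0.978, 0.0]
wrist_force: [-0.9, -0.3, 5.9]
finger_gap: 0.0091
grip_force: 40.4
```

Run:
```python
from h import *
s=env.get_state(); p,Q=pose(); print(p.round(4),"y az",np.degrees(np.arctan2(Q[1,1],Q[0,1])),s["wrist_force"],s["finger_gap"],s["grip_force"])
im={n:read_camera(n) for n in ("top","side")}
for n in im: np.save(f"pics/{n}4.npy",im[n])
def big(n,x0,y0,x1,y1): return cv2.resize(im[n][y0:y1,x0:x1,::-1],(400,300),interpolation=cv2.INTER_CUBIC)
cv2.imwrite("pics/s4.png",np.hstack([big("top",160,160,208,196),big("side",218,140,266,176)]))
```

```text
[0.57   0.2893 0.0085] y az 65.79551023712553 [-0.9382884  -0.2840969   5.88198655] 0.00908533463250256 40.373108983039856
```

View pics/s4.png

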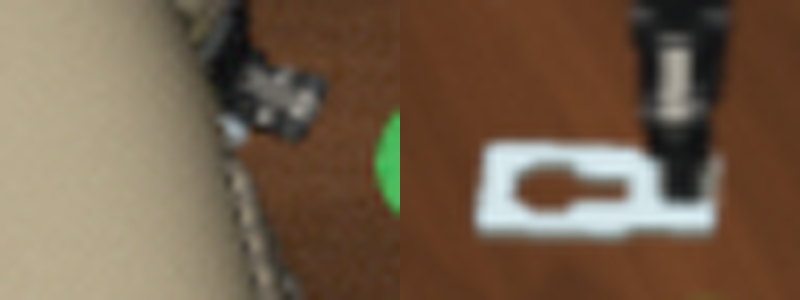

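The tab is gripped (gap 9.1 mm), and the side view shows the finger at (683,170) with a sliver of tab beyond it at (713,170). So the tab centre sits 1–2 mm past the TCP along plate +x. I grip harder, lift and carry it over.

Run:
```python
from h import *
p=pose()[0]
A=lambda x,d:FOOT+RF[:,0]*x+RF[:,2]*d
plan([(p+[0,0,.14],down(65.8)),(np.array([.47,.08,.25]),down(80)),(A(.0565,.160),RP),(A(.0565,.0935),RP)])
```

```text
[0.001, 0.0, -0.7, 0.0, -0.001, 0.0] rows 3 -> [0.57   0.2892 0.1485]
[0.013, -0.579, -0.254, 0.0, 0.0, -0.079] rows 3 -> [0.5201 0.1846 0.1993]
[0.086, -0.574, -0.254, 0.0, 0.0, -0.079] rows 3 -> [0.4699 0.08   0.25  ]
[-0.677, -0.863, 0.106, -0.038, -0.332, -0.143] rows 4 -> [ 0.5733 -0.1135  0.2288]
[0.0, 0.0, 0.332, 0.0, 0.0, 0.0] rows 2 -> [ 0.6065 -0.1117  0.1713]
```

Call:
{"fn": "jog_arm", "kwargs": {"motion": [0,0,0,0,0,0,0,0,0,0,0,0,0,0,0,0,-0.05,0,0,0,0,0,0,-0.2,0,0,0,0,0,0,-0.45,0,0,0,0,0,0,-0.7,0,0,0,0,0,0,-0.7,0,0,0,0], "newtons": 110}}

```text
clock: 27.38
tcp_pos: [0.5724, 0.2901, 0.1527]
orientation: [0.002, 0.21, 0.978, 0.002]
wrist_force: [0.1, 1.0, -2.5]
finger_gap: 0.0083
grip_force: 107.8
```

Call:
{"fn": "jog_arm", "kwargs": {"motion": [0.013,-0.579,-0.254,0,0,-0.079,0,0.013,-0.579,-0.254,0,0,-0.079,0,0.013,-0.579,-0.254,0,0,-0.079,0]}}

```text
clock: 27.75
tcp_pos: [0.5186, 0.1819, 0.1993]
orientation: [-0.001, 0.15, 0.989, -0.0]
wrist_force: [-0.5, -0.0, -1.7]
finger_gap: 0.008
grip_force: 108.3
```

Call:
{"fn": "jog_arm", "kwargs": {"motion": [0.086,-0.574,-0.254,0,0,-0.079,0,0.086,-0.574,-0.254,0,0,-0.079,0,0.086,-0.574,-0.254,0,0,-0.079,0]}}

```text
clock: 28.12
tcp_pos: [0.4694, 0.0778, 0.25]
orientation: [-0.001, 0.089, 0.996, 0.0]
wrist_force: [0.9, 0.3, -2.4]
finger_gap: 0.0078
grip_force: 108.8
```

Call:
{"fn": "jog_arm", "kwargs": {"motion": [-0.3,-0.63,0.04,-0.02,-0.17,-0.07,0,-0.3,-0.63,0.04,-0.02,-0.17,-0.07,0,-0.5,-0.863,0.08,-0.038,-0.25,-0.143,0,-0.677,-0.863,0.106,-0.038,-0.332,-0.143,0,-0.677,-0.863,0.106,-0.038,-0.332,-0.143,0,-0.677,-0.863,0.106,-0.038,-0.332,-0.143,0,-0.677,-0.863,0.106,-0.038,-0.332,-0.143,0]}}

```text
clock: 29.0
tcp_pos: [0.5734, -0.1124, 0.2275]
orientation: [0.257, -0.028, 0.966, 0.008]
wrist_force: [0.6, 0.2, -2.6]
finger_gap: 0.0082
grip_force: 108.7
```

```bash
python3 st.py
python3 - <<'E'
from h import *
plan([(FOOT+RF[:,0]*.0565+RF[:,2]*.0935,RP)])
E
```

```text
t 29.0 tool tip in fixture axes mm [ 56.    1.  158.8] rot [-0.09  0.2  -0.05] F fix [-0.8  0.1 -2.5] T tool [-0.02  0.58 -0.  ] gap 0.0082 grip 108.7
[-0.004, -0.006, 0.326, 0.001, -0.002, 0.001] rows 2 -> [ 0.6065 -0.1117  0.1713]
```

Call:
{"fn": "jog_arm", "kwargs": {"motion": [-0.002,-0.004,0.1,0,-0.001,0,0,-0.002,-0.004,0.22,0,-0.001,0,0,-0.002,-0.004,0.326,0,-0.001,0,0,-0.002,-0.004,0.326,0,-0.001,0,0,-0.002,-0.004,0.326,0,-0.001,0,0]}}

```text
clock: 29.62
tcp_pos: [0.6064, -0.1122, 0.1722]
orientation: [0.259, -0.027, 0.966, 0.007]
wrist_force: [-0.6, -1.0, -2.3]
finger_gap: 0.0082
grip_force: 108.8
```

```bash
python3 st.py
python3 - <<'E'
from h import *
im={n:read_camera(n) for n in ("top","side")}
for n in im: np.save(f"pics/{n}5.npy",im[n])
def big(n,x0,y0,x1,y1): return cv2.resize(im[n][y0:y1,x0:x1,::-1],(400,533),interpolation=cv2.INTER_CUBIC)
cv2.imwrite("pics/s5.png",np.hstack([big("top",284,140,326,196),big("side",280,190,322,246)]))
p,Q=pose()
# where the opening centre and head top should appear if tab centre = TCP
for off in (0,.002):
    tab=Q@np.array([-off,0,0])+p; op=tab+Q@np.array([.058,0,.0085-.003]); ht=FOOT+RF[:,2]*.066
    for n,x0,y0,sx in (("top",284,140,0),("side",280,190,400)):
        for q in (op,ht): u=proj(n,q)[0]; print(n,off,((u+.5-[x0,y0])*9.52+[sx,0]).round(0))
E
```

```text
t 29.62 tool tip in fixture axes mm [56.85 -0.59 94.37] rot [-0.02  0.02 -0.04] F fix [-1.7 -1.  -1.7] T tool [-0.03  0.56  0.02] gap 0.0082 grip 108.8
top 0 [257. 283.]
top 0 [242. 256.]
side 0 [606. 326.]
side 0 [637. 353.]
top 0.002 [258. 277.]
top 0.002 [242. 256.]
side 0.002 [612. 322.]
side 0.002 [637. 353.]
```

View pics/s5.png

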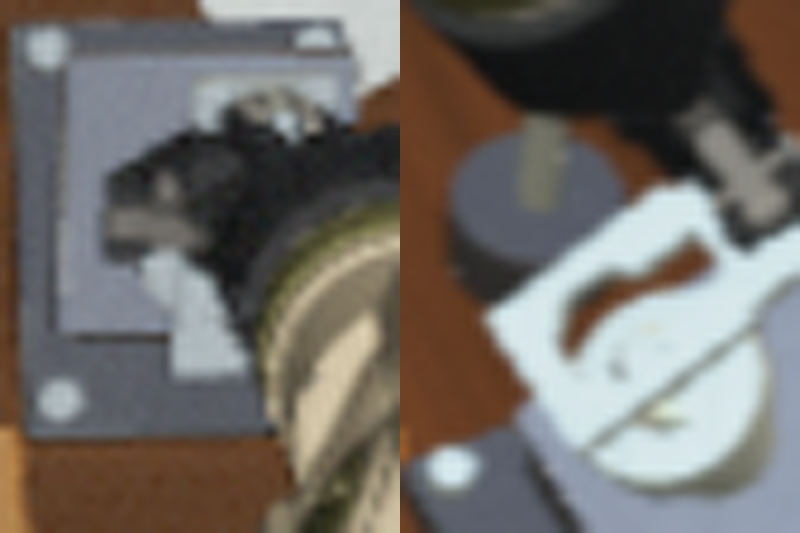

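The plate hangs right, with the tab uphill and the opening over the head. Its downhill end edge runs (488,318)–(585,448) in the side half. I compare that with the prediction to get the tab offset.

Run:
```python
from h import *
p,Q=pose()
for off in (0,.002,-.002):
    for y in (.026,-.026):
        q=p+Q@np.array([.086-off,y,.0025])
        print(off,y,"side",((proj("side",q)[0]+.5-[280,190])*9.52+[400,0]).round(0),"top",((proj("top",q)[0]+.5-[284,140])*9.52).round(0))
```

```text
0 0.026 side [478. 316.] top [175. 370.]
0 -0.026 side [566. 451.] top [336. 366.]
0.002 0.026 side [484. 311.] top [175. 364.]
0.002 -0.026 side [572. 447.] top [336. 360.]
-0.002 0.026 side [473. 320.] top [174. 375.]
-0.002 -0.026 side [560. 456.] top [335. 371.]
```

Call:
{"fn": "jog_arm", "kwargs": {"motion": [-0.004,0.004,0.03,0,0,0,0,-0.004,0.004,0.06,0,0,0,0,-0.004,0.004,0.085,0,0,0,0,-0.004,0.004,0.11,0,0,0,0,-0.004,0.004,0.13,0,0,0,0,-0.004,0.004,0.15,0,0,0,0,-0.004,0.004,0.15,0,0,0,0]}}

```text
clock: 30.6
tcp_pos: [0.6216, -0.111, 0.1453]
orientation: [0.258, -0.027, 0.966, 0.007]
wrist_force: [1.0, 0.4, -2.3]
finger_gap: 0.0083
grip_force: 108.8
```

```bash
python3 st.py
```

```text
t 30.6 tool tip in fixture axes mm [56.65 -0.23 63.44] rot [-0.02  0.08  0.03] F fix [-0.2  0.3 -2.5] T tool [-0.02  0.61 -0.02] gap 0.0083 grip 108.8
```

Call:
{"fn": "jog_arm", "kwargs": {"motion": [-0.003,0,0.01,0,0,0,0,-0.003,0,0.02,0,0,0,0,-0.003,0,0.03,0,0,0,0,-0.003,0,0.037,0,0,0,0,-0.003,0,0.041,0,0,0,0,-0.003,0,0.044,0,0,0,0,-0.003,0,0.044,0,0,0,0]}}

```text
clock: 31.48
tcp_pos: [0.6266, -0.1108, 0.1384]
orientation: [0.258, -0.027, 0.966, 0.007]
wrist_force: [-0.0, -0.7, -2.1]
finger_gap: 0.0083
grip_force: 108.8
```

```bash
python3 st.py
```

```text
t 31.48 tool tip in fixture axes mm [57.52 -0.32 54.97] rot [-0.    0.05  0.03] F fix [-1.1 -0.7 -1.8] T tool [-0.04  0.6   0.02] gap 0.0083 grip 108.8
```

Call:
{"fn": "jog_arm", "kwargs": {"motion": [0,0,0.004,0,0,0,0,0,0,0.006,0,0,0,0,0,0,0.006,0,0,0,0]}}

```text
clock: 31.85
tcp_pos: [0.6272, -0.1109, 0.138]
orientation: [0.259, -0.027, 0.966, 0.007]
wrist_force: [-5.1, 0.1, 4.9]
finger_gap: 0.0081
grip_force: 110.0
```

```bash
python3 st.py
```

```text
t 31.85 tool tip in fixture axes mm [57.91 -0.45 54.38] rot [0.02 0.01 0.03] F fix [-1.9  0.3  6.8] T tool [-0.12  1.2   0.01] gap 0.0081 grip 110.0
```

Call:
{"fn": "jog_arm", "kwargs": {"motion": [0.01,0.001,-0.003,0,0,0,0,0.03,0.001,-0.003,0,0,0,0,0.05,0.001,-0.003,0,0,0,0,0.07,0.001,-0.003,0,0,0,0,0.09,0.001,-0.003,0,0,0,0,0.105,0.001,-0.003,0,0,0,0,0.115,0.001,-0.003,0,0,0,0,0.12,0.001,-0.003,0,0,0,0,0.12,0.001,-0.003,0,0,0,0]}}

```text
clock: 32.98
tcp_pos: [0.6063, -0.1119, 0.1263]
orientation: [0.259, -0.027, 0.966, 0.007]
wrist_force: [-1.2, -0.2, 4.8]
finger_gap: 0.0079
grip_force: 110.0
```

```bash
python3 st.py
```

```text
t 32.98 tool tip in fixture axes mm [33.89 -0.33 54.68] rot [ 0.02 -0.01  0.02] F fix [ 1.4 -0.2  4.8] T tool [ 0.09  0.19 -0.04] gap 0.0079 grip 110.0
```

Call:
{"fn": "jog_arm", "kwargs": {"motion": [0.005,0.001,0,0,0,0,0,0.01,0.001,0,0,0,0,0,0.015,0.001,0,0,0,0,0,0.018,0.001,0,0,0,0,0,0.018,0.001,0,0,0,0,0]}}

```text
clock: 33.6
tcp_pos: [0.6033, -0.1119, 0.1246]
orientation: [0.259, -0.027, 0.966, 0.007]
wrist_force: [-1.7, 0.3, 5.5]
finger_gap: 0.0082
grip_force: 110.0
```

```bash
python3 st.py
```

```text
t 33.6 tool tip in fixture axes mm [30.45 -0.16 54.71] rot [ 0.03 -0.02  0.02] F fix [1.3 0.4 5.6] T tool [ 0.06  0.1  -0.01] gap 0.0082 grip 110.0
```

Call:
{"fn": "jog_arm", "kwargs": {"motion": [0.004,0,0,0,0,0,0,0.007,0,0,0,0,0,0,0.01,0,0,0,0,0,0,0.01,0,0,0,0,0,0]}}

```text
clock: 34.1
tcp_pos: [0.6018, -0.112, 0.1237]
orientation: [0.259, -0.027, 0.965, 0.007]
wrist_force: [0.4, 0.5, 4.6]
finger_gap: 0.0079
grip_force: 109.9
```

```bash
python3 st.py
```

```text
t 34.1 tool tip in fixture axes mm [28.73 -0.14 54.7 ] rot [ 0.02 -0.05  0.01] F fix [2.7 0.5 3.8] T tool [0.02 0.   0.04] gap 0.0079 grip 109.9
```

Call:
{"fn": "jog_arm", "kwargs": {"motion": [0.004,0,0,0,0,0,0,0.007,0,0,0,0,0,0,0.007,0,0,0,0,0,0]}}

```text
clock: 34.48
tcp_pos: [0.6016, -0.112, 0.1238]
orientation: [0.26, -0.027, 0.965, 0.007]
wrist_force: [4.2, 1.7, 5.1]
finger_gap: 0.0084
grip_force: 109.7
```

```bash
python3 st.py
```

```text
t 34.48 tool tip in fixture axes mm [28.55 -0.14 54.83] rot [ 0.01 -0.16 -0.03] F fix [6.3 1.5 2.3] T tool [-0.13 -0.87  0.04] gap 0.0084 grip 109.7
```

The end wall met the neck at tip x of about 28.7 mm. I back off 1 mm, release gently and retreat.

Call:
{"fn": "jog_arm", "kwargs": {"motion": [-0.01,0,0,0,0,0,0,-0.01,0,0,0,0,0,0,-0.01,0,0,0,0,0,0]}}

```text
clock: 34.85
tcp_pos: [0.6018, -0.112, 0.1237]
orientation: [0.258, -0.027, 0.966, 0.007]
wrist_force: [0.2, 0.2, 6.5]
finger_gap: 0.0079
grip_force: 110.1
```

```bash
python3 st.py
```

```text
t 34.85 tool tip in fixture axes mm [28.7  -0.12 54.66] rot [0.03 0.03 0.02] F fix [3.4 0.2 5.5] T tool [ 0.07 -0.11  0.  ] gap 0.0079 grip 110.1
```

Call:
{"fn": "jog_arm", "kwargs": {"motion": [-0.006,0,0,0,0,0,0,-0.006,0,0,0,0,0,0,-0.006,0,0,0,0,0,0]}}

```text
clock: 35.22
tcp_pos: [0.602, -0.112, 0.1237]
orientation: [0.258, -0.026, 0.966, 0.007]
wrist_force: [-3.8, -0.8, 7.4]
finger_gap: 0.0085
grip_force: 110.3
```

```bash
python3 st.py
```

```text
t 35.23 tool tip in fixture axes mm [28.8  -0.13 54.58] rot [0.04 0.14 0.06] F fix [ 0.4 -0.5  8.3] T tool [ 0.16  0.35 -0.12] gap 0.0085 grip 110.3
```

Call:
{"fn": "jog_arm", "kwargs": {"motion": [-0.006,0,-0.003,0,0,0,0,-0.006,0,-0.003,0,0,0,0,-0.006,0,-0.003,0,0,0,0]}}

```text
clock: 35.6
tcp_pos: [0.6021, -0.1117, 0.1238]
orientation: [0.257, -0.026, 0.966, 0.007]
wrist_force: [-4.8, -2.7, 1.8]
finger_gap: 0.0084
grip_force: 109.7
```

```bash
python3 st.py
```

```text
t 35.6 tool tip in fixture axes mm [29.02  0.13 54.57] rot [0.01 0.23 0.09] F fix [-3.4 -2.4  4.1] T tool [ 0.55  1.12 -0.04] gap 0.0084 grip 109.7
```

Call:
{"fn": "jog_arm", "kwargs": {"motion": [-0.004,0,-0.003,0,0,0,0,-0.004,0,-0.003,0,0,0,0,-0.004,0,-0.003,0,0,0,0]}}

```text
clock: 35.98
tcp_pos: [0.6039, -0.1112, 0.1257]
orientation: [0.258, -0.027, 0.966, 0.008]
wrist_force: [0.0, -0.5, -1.7]
finger_gap: 0.0081
grip_force: 109.0
```

```bash
python3 st.py
```

```text
t 35.98 tool tip in fixture axes mm [31.51  0.48 55.32] rot [-0.05  0.07  0.02] F fix [-0.8 -0.5 -1.5] T tool [ 0.04  0.61 -0.05] gap 0.0081 grip 109.0
```

Call:
{"fn": "jog_arm", "kwargs": {"motion": [0.009,-0.003,0,0,0,0,0,0.009,-0.003,0.002,0,0,0,0,0.009,-0.003,0.004,0,0,0,0,0.009,-0.003,0.004,0,0,0,0]}}

```text
clock: 36.48
tcp_pos: [0.6029, -0.1123, 0.1245]
orientation: [0.258, -0.027, 0.966, 0.007]
wrist_force: [0.2, 1.1, -2.2]
finger_gap: 0.0081
grip_force: 109.0
```

```bash
python3 st.py
```

```text
t 36.48 tool tip in fixture axes mm [29.95 -0.5  54.82] rot [-0.    0.04  0.02] F fix [-0.9  1.1 -2.1] T tool [ 0.05  0.56 -0.  ] gap 0.0081 grip 109.0
```

Call:
{"fn": "jog_arm", "kwargs": {"motion": [0,0,0.002,0,0,0,0,0,0,0.002,0,0,0,0,0,0,0.002,0,0,0,0.15,0,0,0.002,0,0,0,0.35,0,0,0.002,0,0,0,0.35,0,0,0,0,0,0,0.35,0,0,-0.1,0,0,0,0.35,0,0,-0.25,0,0,0,0.35,0,0,-0.45,0,0,0,0.35,0,0,-0.7,0,0,0,0.35,0,0,-0.9,0,0,0,0.35]}}

```text
clock: 37.85
tcp_pos: [0.5125, -0.1173, 0.2824]
orientation: [0.259, -0.027, 0.965, 0.007]
wrist_force: [-0.1, -0.4, 0.5]
finger_gap: 0.03
grip_force: 0.0
```

Call:
{"fn": "jog_arm", "kwargs": {"motion": [0.9,0,-0.2,0,0,0,0.35,0.9,0,-0.2,0,0,0,0.35,0.9,0,-0.2,0,0,0,0.35,0.9,0,-0.2,0,0,0,0.35]}}

```text
clock: 38.35
tcp_pos: [0.3343, -0.1277, 0.2235]
orientation: [0.258, -0.022, 0.966, 0.007]
wrist_force: [-0.4, -0.5, 0.3]
finger_gap: 0.0301
grip_force: 0.0
```

Run:
```python
from h import *
s=env.get_state(); print(s["clock"],s["tcp_pos"],s["wrist_force"],s["finger_gap"])
im={n:read_camera(n) for n in ("top","side")}
for n in im: np.save(f"pics/{n}6.npy",im[n])
def big(n,x0,y0,x1,y1): return cv2.resize(im[n][y0:y1,x0:x1,::-1],(400,533),interpolation=cv2.INTER_CUBIC)
cv2.imwrite("pics/s6.png",np.hstack([big("top",284,140,326,196),big("side",280,190,322,246)]))
```

```text
38.35 [ 0.33425742 -0.12774461  0.22350237] [-0.38698918 -0.47900315  0.29322444] 0.030076467884444714
```

View pics/s6.png

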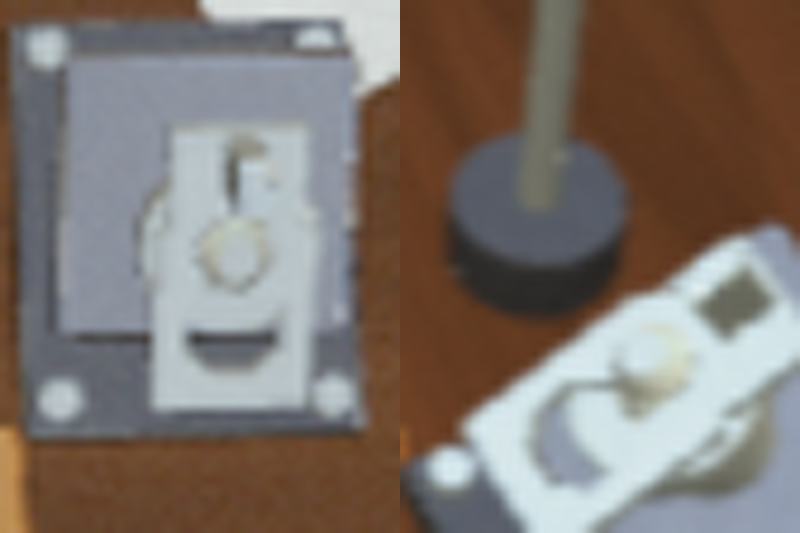

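The plate lies flat on the ring with the tab uphill. The head, at (237,255) top and (648,362) side, sits at the end of the slot with the big opening downhill, and the gripper is clear. I hand it in.

```bash
python3 -c "
from workcell import env
print(env.hand_in())"
```

```text
the job is handed in; nothing more can be done
None
```

I stacked the tall sleeve and the grey blank on the spindle, locked the keyhole plate behind its head with the tab uphill, and handed the job in at about 38 s with the gripper clear; no verdict came back.

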